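# Read the round pack's barcode and put the reader away

### The arm

A 6-joint arm with a two-finger parallel gripper is mounted at the origin on the work surface. World frame = base frame: x ahead of the robot, y to its left, z up, the work surface at z = 0. Lengths are in m, angles in rad, forces in N, time in s.
With the tool pointing down it reaches from about 0.375 to 0.9 m from the base axis. Payload 3.1 kg.
Tool frame: the origin (TCP) lies at the very end of the fingers, on their centre line; the grasp point (between the pads) lies 19 mm behind it; z points along the fingers, y is the line along which they close (so a half turn about z gives the same grasp; the last joint's range is limited). The gripper opens to 85 mm and grips with 20 to 120 N. Pads are 22 mm wide; open, the fingers measure 114 mm over their backs; the gripper's body (76 mm by 85 mm) begins 54 mm behind the grasp point. The pads swing forward as they close: fully open they stand 13 mm farther back than shut.
Start: joints at [-1.389, 0.527, 1.433, -0, 1.181, -0.178], TCP at [0.221, -0.585, 0.231] pointing down, gripper open.
Joint ranges: [-3.08, 3.08], [-0.75, 2.2], [0.22, 2.44], [-1.43, 4.57], [0, 2.65], [-2.85, 2.85]. Speed limits (rad/s): [2.79, 2.79, 3.14, 3.14, 3.14, 3.14].

### API

Orientations are given as a unit quaternion [x, y, z, w].
In Python, from station import manip, vision gives the robot as it stands.
- The arm moves only by the tool drive_tool, never from a script. Its argument "deltas" is a list that holds one entry, the list of rows, each a list of 4 numbers: the shift along the tool's x, y, z in mm, then the turn about the tool's z in rad. A call has 1 to 5 rows; each row is the pose to reach, as a shift and turn from the pose commanded when the call began, along the tool's axes at that moment; what a row does not reach only later rows make up. A row lasts 1/12 s, in which the tool goes at most 41.7 mm and 7.16 degrees, less where a joint would pass 70% of its speed; a pose out of reach is approached as far as the arm can. A call with a gripper value outside its range is refused whole. "jaw" is the finger opening in mm, from 0 to 85.4, set as the call begins (left out, the last holds). The fingers move at their own pace and stop on an object; "force" is the grip in N (left out, the last holds). Time passes only in rows, so rows that repeat a pose let the fingers close. It gives the time, the measured TCP pose, the force, the opening and the grip force at its end, in the units of the state.
- manip.sense(): the state, without advancing time (a new reading comes with each control period).
- vision.snapshot(name): name is "side" or "top" or "wrist"; returns the picture (384x512x3 uint8, red, green, blue); there is no depth.
- vision.camera_model(name): a dict with "camera_matrix" (3x3 intrinsics, pixels), "rvec" (rotation vector, rad) and "tvec" (3), from world to camera coordinates, as OpenCV has them. Camera axes: x right, y down, z forward; pixel columns grow to the right and rows downward; lengths in m; the calibration is good to about 2 mm. A picture is of the moment at which its call begins: read the wrist's pose just before it. camera_model takes no time and is no camera call; for the wrist camera it gives the pose at the moment of the call.
- manip.sign_off(): hands the job in; it is judged then, once.
The state is a dict: "t": time; "q": joint angles; "qd": joint speeds; "tau": joint torques, N m; "tcp_pos": TCP position; "tool_rot": TCP orientation; "force": force on the tool from outside, world axes, zero at the start; "ft_torque": the same for the moment, N m; "finger_gap": opening from 0.0 (shut) to 1.0 (fully open); "gripper_force": force on a finger pad.
Only numpy, scipy, OpenCV 4.12 (cv2) and the standard library are available. Lean on these libraries where they do the work, as an engineer would, in place of code of your own. Each camera call takes 0.05 s, during which the arm holds its last target. There are 200 camera calls.

### The job

Pick up the hand barcode reader and read the label on the round pack: hold the reader's window about 10 cm off the label, square to its sloping face and aimed at its middle, and keep it still there for two seconds, without touching either pack or stand. Then lay the reader gently, flat and window down, in the wide bay of the white tray, either way round; do not let it drop. Leave everything else on the bench where it is.

Things in the scene. Friction and masses are not known exactly. Their poses are not given: they have to be found in the camera images.
- reader: Hand barcode reader lying window down, 170 mm long (x), 46 high. Black handle 32 mm wide (y), x = -80 to 40 mm, spanning z = 18 to 46 mm: grip it near x = 0. Grey head 56 mm wide at x = 39 to 85 mm, window in its underside; grey foot 36 mm wide at x = -85 to -65 mm. Origin: centre of underside; z out of its top. It reads straight along -z. 0.22 kg.
- reader_window (a point): Centre of the reader's window, on the underside of the head, 62 mm along +x from the reader's origin; axes as the reader's. The reading beam leaves along -z.
- round_label: Centre of the barcode label on the round pack (to be read), on the label's surface. White label 80 mm (its y) by 50 mm (its x) with black bars. z points out of the face, 35 deg from vertical, leaning towards the stand's front; x runs up the slope, y across.
- round_stand: Fixed aluminium stand, 170 mm wide, 180 mm plate sloping 35 deg, low edge to its front (-x, towards the robot), top edge about 130 mm high, with a round, flat crust-brown pack (150 mm diameter, 37 mm thick) lying on the slope. Origin: on the bench under the plate's centre.
- square_stand: A stand of the same kind carrying a square cardboard carton (140 x 150 x 37 mm) with the same sort of label, not to be read. The two stands may change places. Origin: on the bench under the plate's centre.
- tray: Fixed white tray, 230 (x) x 149 (y) mm, floor 5 mm thick, walls 5 mm thick, tops 22 mm above the bench. One divider along x: wide bay 220 x 84 mm inside on the +y side, narrow bay 220 x 50 mm on the -y side, holding a marker. Origin: centre of the underside.
- tray_bay (a point): Centre of the wide bay's floor (its top face, 5 mm above the bench); axes as the tray's, x along the bay.
- marker: Bystander: flat white marker with a black cap, 125 x 22 x 16 mm, in the narrow bay. Origin in its underside.
- label_roll: Bystander: roll of paper labels standing on its end, 96 mm diameter, 50 mm high. Origin: centre of underside.
- spray: Bystander: bottle, 66 mm diameter, 160 mm high. Origin: centre of underside.
- spice_jar: Bystander: jar, 72 mm diameter, 95 mm high. Origin: centre of underside.
- cup: Bystander: steel cup, 80 mm diameter, 85 mm high. Origin: centre of underside.
Not all that is in view belongs to the job. What is shaped like the reader but yellow is not meant.

How it is judged:
By the outcome, as a careful person would: the job done as asked, in the order asked, and still so for the second after the job is handed in, with the robot touching nothing.
It also fails if it takes over 48 s, if anything falls off the work surface, if the arm or the gripper's body presses on something with over 40 N, if the wrist force passes 120 N, or if a joint passes its speed limit or range.

## Working session

There is one attempt and no reset: what is moved stays moved. The work goes in short steps, Python scripts to look and compute and a tool call to move; the robot and the scene stay as the last step left them, time stands still between calls to the robot, and variables do not carry over. Pictures are saved under pics/ and viewed, at most 12 in all, crops included, and the job is handed in when it is done.

Besides the shell and the picture viewer there is one more tool, called after ">>>" as name(argument=value, ...), one argument or row to a line, values as JSON. drive_tool: Moves the arm, as the interface text tells. Its arguments: {"type":"object","properties":{"deltas":{"type":"array"},"jaw":{"type":"number"},"force":{"type":"number"}},"required":["deltas"]}

```bash
ls; mkdir -p pics
python3 - <<'E'
from station import manip, vision
import cv2,numpy as np
print(manip.sense())
for n in("top","side"):
    im=vision.snapshot(n); cv2.imwrite(f"pics/{n}0.png",im[...,::-1]); print(n,vision.camera_model(n))
E
```

```text
pics
{'t': 0.0, 'q': array([-1.38852108e+00,  5.28454728e-01,  1.43387984e+00,  2.71283530e-05,
        1.18140711e+00, -1.78510654e-01]), 'qd': array([-0.00042911,  0.00183106,  0.00079929,  0.00090979, -0.00018857,
       -0.00159747]), 'tau': array([ 1.21073033e-03, -4.42341757e+01, -1.78024864e+01, -2.76264664e-04,
        8.47419753e-03, -3.57602225e-06]), 'tcp_pos': array([ 0.22052973, -0.58404782,  0.23034779]), 'tool_rot': array([ 9.83773626e-01,  1.79410978e-01,  1.05206719e-05, -1.07453117e-03]), 'force': array([-0.31518938, -0.15748691,  0.48477751]), 'ft_torque': array([0.02907226, 0.02512937, 0.03351745]), 'gripper_force': 0.0, 'finger_gap': 1.000007443722295}
top {'camera_matrix': array([[406.74900531,   0.        , 253.50984814],
       [  0.        , 406.74900531, 191.63939737],
       [  0.        ,   0.        ,   1.        ]]), 'rvec': array([ 2.00451343, -2.21739199,  0.23950126]), 'tvec': array([0.06414708, 0.46326148, 1.22707278])}
side {'camera_matrix': array([[402.67536211,   0.        , 258.33356218],
       [  0.        , 402.67536211, 192.57472103],
       [  0.        ,   0.        ,   1.        ]]), 'rvec': array([ 0.24649659, -2.90000979,  1.01377749]), 'tvec': array([0.44519195, 0.10743776, 1.22226209])}
```

```bash
python3 -c "
import cv2,numpy as np
a=cv2.imread('pics/top0.png');cv2.imwrite('pics/top0b.png',cv2.resize(a,(800,600)))
b=cv2.imread('pics/side0.png');cv2.imwrite('pics/side0b.png',cv2.resize(b,(800,600)))"
```

```text
(no output)
```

View pics/top0b.png

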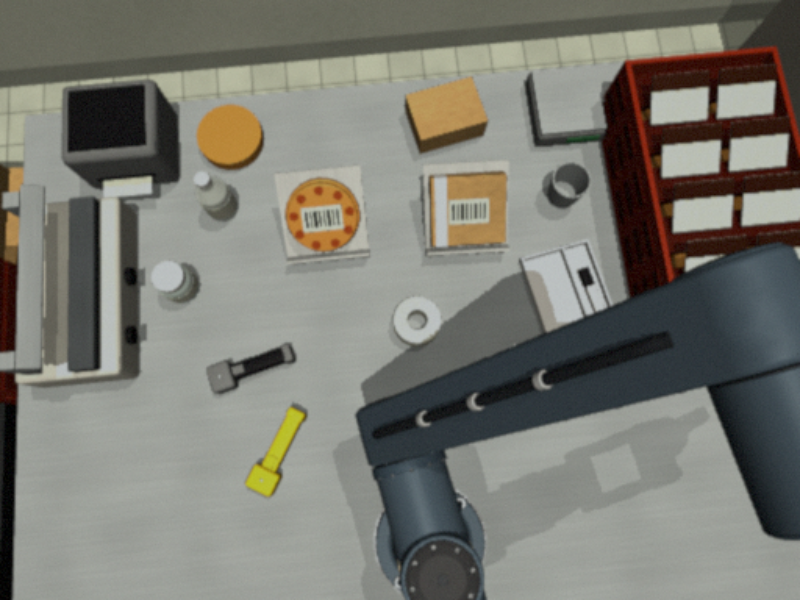

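View pics/side0b.png

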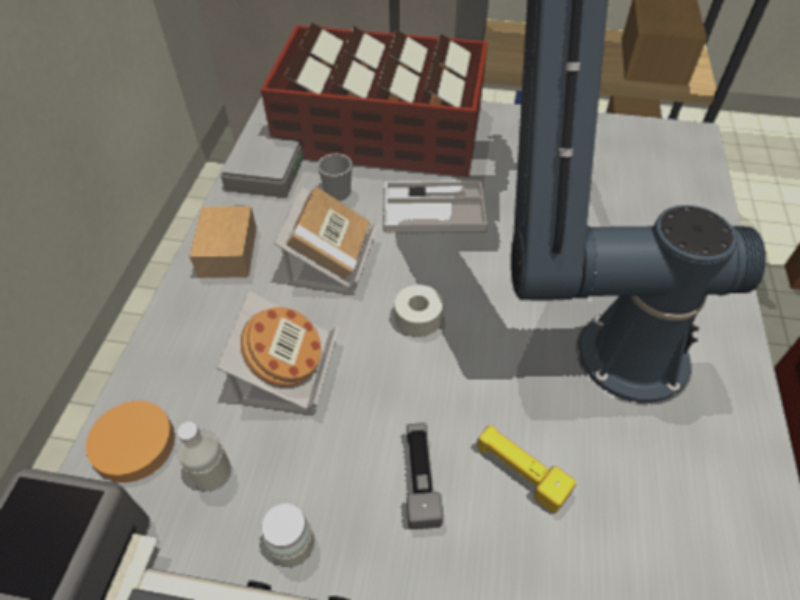

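The top view shows the reader (black handle, grey head) at (250,368) and its yellow look-alike at (275,450). The round pack is at (322,215), the square carton at (470,210), the label roll at (416,322) and the tray at (567,285), partly behind the arm. In the side view the reader is at (422,475), the yellow one at (525,465), the round label at (288,340) and the tray at (435,205).

What could be taken for the reader: black and grey at top (250,368), or yellow at (275,450). I choose the black and grey one.

```bash
cat > h.py <<'E'
import numpy as np,cv2
from station import manip,vision
from scipy.spatial.transform import Rotation as R
def cam(n):
    m=vision.camera_model(n); return m['camera_matrix'],cv2.Rodrigues(m['rvec'])[0],m['tvec']
def ray(c,uv):
    K,Rm,t=c; d=Rm.T@np.linalg.inv(K)@np.array([uv[0],uv[1],1.]); return -Rm.T@t,d/np.linalg.norm(d)
def onz(c,uv,z):
    o,d=ray(c,uv); return o+d*(z-o[2])/d[2]
def tri(rays):
    A=sum(np.eye(3)-np.outer(d,d) for o,d in rays); b=sum((np.eye(3)-np.outer(d,d))@o for o,d in rays)
    p=np.linalg.solve(A,b); return p,[np.linalg.norm(np.cross(p-o,d)) for o,d in rays]
def proj(c,p): 
    K,Rm,t=c; return cv2.projectPoints(np.atleast_2d(np.array(p,float)),cv2.Rodrigues(Rm)[0],np.array(t,float),K,None)[0][:,0]
E
python3 - <<'E'
from h import *
t,s=cam('top'),cam('side')
for n,c in(('top',t),('side',s)): print(n,'pos',ray(c,(0,0))[0].round(3))
print('base,tcp px*1.5625',proj(t,[[0,0,0],[.2205,-.584,.23]])*1.5625)
k=.64
f=lambda a,b:tri([ray(t,np.array(a)*k),ray(s,np.array(b)*k)])
print('label',f((323,217),(288,341)))
print('head',onz(t,np.array((220,377))*k,.046),'foot',onz(t,np.array((287,353))*k,.046))
print('sq label',f((469,210),(335,228)))
print('roll',onz(t,np.array((416,321))*k,.05),'jar',onz(t,np.array((172,280))*k,.095),'yellow head',onz(t,np.array((263,480))*k,.04))
print('tray cnrs side',[onz(s,np.array(p)*k,.022).round(3) for p in((388,182),(484,180),(486,231),(384,231))])
a=cv2.imread('pics/top0.png');b=cv2.imread('pics/side0.png')
A=lambda im,x,y,w,h,W,H:cv2.resize(im[y:y+h,x:x+w],(W,H),interpolation=cv2.INTER_CUBIC)
o=np.vstack([np.hstack([A(a,125,205,80,60,400,300),A(a,170,95,80,60,400,300)]),np.hstack([A(b,240,105,80,60,400,300),A(b,145,185,80,60,400,300)])])
cv2.imwrite('pics/crop1.png',o)
E
```

```text
top pos [0.197 0.046 1.297]
side pos [0.32  0.743 1.024]
base,tcp px*1.5625 [[429.3332275  539.37641727]
 [769.0474851  384.79402444]]
label (array([0.63557931, 0.14545459, 0.10457563]), [np.float64(0.00033238764546432203), np.float64(0.0003323876454644601)])
head [0.34792192 0.37670132 0.046     ] foot [0.38196999 0.24284931 0.046     ]
sq label (array([ 0.62011093, -0.1431953 ,  0.10620094]), [np.float64(0.0007369543401352213), np.float64(0.0007369543401356103)])
roll [ 0.41955325 -0.01780611  0.05      ] jar [0.54002958 0.44885271 0.095     ] yellow head [0.14445468 0.30497631 0.04      ]
tray cnrs side [array([ 0.558, -0.397,  0.022]), array([ 0.332, -0.442,  0.022]), array([ 0.312, -0.271,  0.022]), array([ 0.536, -0.233,  0.022])]
```

View pics/crop1.png

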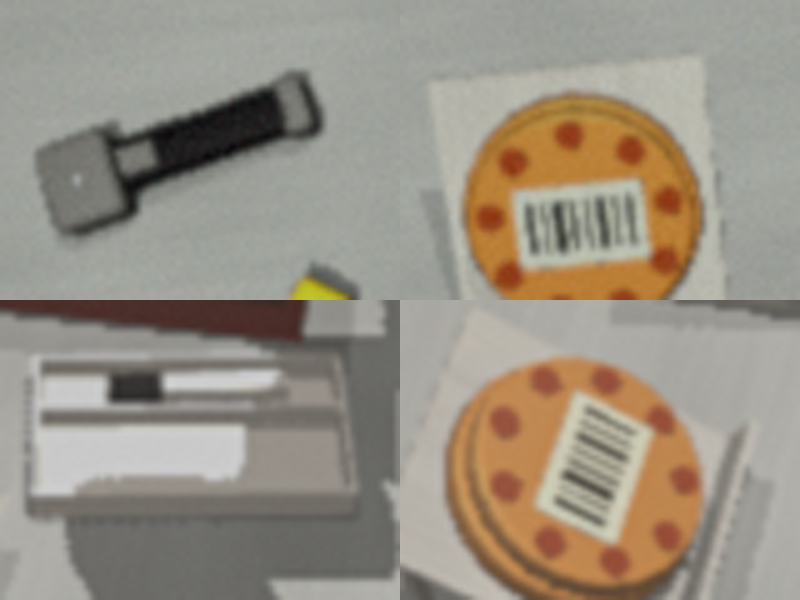

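The crop confirms a black-handled reader with a grey head, head towards upper left. The round label's corners are clear in both views, and the tray shows in the side view. I'll raise the tool and swing it over the middle, then measure more exactly.

>>> drive_tool(
  deltas=[
    [[32,-24,-10],[64,-47,-19],[96,-71,-29],[128,-94,-38],[160,-118,-48]],
  ],
)

```text
schema error: expected 4 numbers
```

Run:
```python
from h import *
t,s=cam('top'),cam('side')
T=lambda u,v:(170+(u-400)/5,95+v/5); S=lambda u,v:(145+(u-400)/5,185+(v-300)/5)
tp=[(513,190),(642,178),(652,257),(524,270)]; sp=[(535,508),(578,390),(655,428),(614,545)]
P=np.array([tri([ray(t,T(*a)),ray(s,S(*b))])[0] for a,b in zip(tp,sp)])
print(P.round(4)); c=P.mean(0)
x=(P[0]+P[1]-P[2]-P[3])/2; y=(P[0]+P[3]-P[1]-P[2])/2; n=np.cross(x,y); n/=np.linalg.norm(n)
print('c',c,'lens',np.linalg.norm(x),np.linalg.norm(y),'n',n,'tilt',np.degrees(np.arccos(n[2])),'yaw',np.degrees(np.arctan2(-y[0],y[1])))
# reader outline in top crop (offset 125,205)
Tr=lambda u,v:(125+u/5,205+v/5)
for nme,p,z in(('headfar',(54,192),.046),('headcorners',(100,128),.046),('foot',(297,100),.046),('handle1',(160,152),.046),('handle2',(275,110),.046)):
    print(nme,onz(t,Tr(*p),z))
Ss=lambda u,v:(240+u/5,105+(v-300)/5)
for p in((38,357),(343,355),(357,497),(27,497)): print('tray',onz(s,Ss(*p),.022).round(4))
print(manip.sense()['t'],manip.sense()['tcp_pos'])
```

```text
[[0.6553 0.186  0.1172]
 [0.6545 0.1066 0.1193]
 [0.6131 0.1061 0.0916]
 [0.6138 0.186  0.0904]]
c [0.63414467 0.14617476 0.10463099] lens 0.04957476685582329 0.07971220503351505 n [-0.54896955  0.02247143  0.83554023] tilt 33.327867880693695 yaw -0.5604132796756743
headfar [0.34298294 0.39220757 0.046     ]
headcorners [0.37948029 0.3624376  0.046     ]
foot [0.38460184 0.24044987 0.046     ]
handle1 [0.36095706 0.32637604 0.046     ]
handle2 [0.37976442 0.25437619 0.046     ]
tray [ 0.561  -0.3968  0.022 ]
tray [ 0.3358 -0.437   0.022 ]
tray [ 0.3121 -0.2883  0.022 ]
tray [ 0.5409 -0.2497  0.022 ]
0.1 [ 0.22052786 -0.58409438  0.23042414]
```

>>> drive_tool(
  deltas=[
    [[32,-24,-10,0],[64,-47,-19,0],[96,-71,-29,0],[128,-94,-38,0],[160,-118,-48,0]],
  ],
)

```text
t: 0.52
tcp_pos: [0.3291, -0.416, 0.2791]
tool_rot: [0.984, 0.179, -0.0, -0.001]
force: [1.0, -0.6, -0.3]
finger_gap: 0.997
gripper_force: 0.0
```

>>> drive_tool(
  deltas=[
    [[32,-24,-10,0],[64,-47,-19,0],[96,-71,-29,0],[128,-94,-38,0],[160,-118,-48,0]],
  ],
)

```text
t: 0.93
tcp_pos: [0.4372, -0.249, 0.3274]
tool_rot: [0.984, 0.179, -0.0, -0.0]
force: [1.1, -0.5, -0.4]
finger_gap: 0.999
gripper_force: 0.0
```

>>> drive_tool(
  deltas=[
    [[32,-24,-10,0],[64,-47,-19,0],[96,-71,-29,0],[128,-94,-38,0],[160,-118,-48,0]],
  ],
)

```text
t: 1.35
tcp_pos: [0.5452, -0.0821, 0.3754]
tool_rot: [0.984, 0.179, -0.0, -0.0]
force: [0.9, 0.6, -0.5]
finger_gap: 1.0
gripper_force: 0.0
```

Testing how the arm behaves at the edge of its reach, in free space over the bench: does it tilt?

>>> drive_tool(
  deltas=[
    [[37,14,0,0],[75,28,0,0],[112,42,0,0],[150,56,0,0],[187,70,0,0]],
  ],
)

```text
t: 1.77
tcp_pos: [0.7459, -0.0829, 0.3745]
tool_rot: [0.984, 0.18, -0.001, -0.0]
force: [0.9, -0.6, 0.6]
finger_gap: 1.0
gripper_force: 0.0
```

>>> drive_tool(
  deltas=[
    [[37,14,0,0],[75,28,0,0],[112,42,0,0],[150,56,0,0],[187,70,0,0]],
  ],
)

```text
t: 2.18
tcp_pos: [0.8949, -0.0785, 0.3438]
tool_rot: [0.984, 0.18, -0.0, -0.002]
force: [-2.6, -0.4, -4.3]
finger_gap: 1.001
gripper_force: 0.0
```

>>> drive_tool(
  deltas=[
    [[37,14,0,0],[75,28,0,0],[112,42,0,0],[150,56,0,0],[187,70,0,0]],
  ],
)

```text
t: 2.6
tcp_pos: [0.9233, -0.0713, 0.3234]
tool_rot: [0.983, 0.179, 0.028, 0.008]
force: [-0.1, 0.2, -0.0]
finger_gap: 0.996
gripper_force: 0.0
```

>>> drive_tool(
  deltas=[
    [[37,14,0,0],[75,28,0,0],[112,42,0,0],[150,56,0,0],[187,70,0,0]],
  ],
)

```text
t: 3.02
tcp_pos: [0.9442, -0.0635, 0.2919]
tool_rot: [0.983, 0.179, 0.043, 0.011]
force: [-0.7, -0.2, -1.1]
finger_gap: 1.001
gripper_force: 0.0
```

Run:
```python
from h import *
s=manip.sense(); print(s['q'].round(3),s['tcp_pos'],s['tool_rot'],R.from_quat(s['tool_rot']).as_matrix().round(3))
```

```text
[-0.188  1.036  0.219  0.01   1.8    1.025] [ 0.94423083 -0.06351172  0.29194315] [0.98282133 0.17923961 0.04253278 0.01124088] [[ 0.932  0.351  0.088]
 [ 0.353 -0.935 -0.007]
 [ 0.08   0.037 -0.996]]
```

>>> drive_tool(
  deltas=[
    [[-37,-14,0,0],[-75,-28,0,0],[-112,-42,0,0],[-150,-56,0,0],[-187,-70,0,0]],
  ],
)

```text
t: 3.43
tcp_pos: [0.7569, -0.064, 0.2758]
tool_rot: [0.983, 0.179, 0.043, 0.011]
force: [0.8, -1.6, 1.4]
finger_gap: 0.999
gripper_force: 0.0
```

Run:
```python
from h import *
s=manip.sense(); print(s['q'].round(3),s['tcp_pos'],s['tool_rot'],R.from_quat(s['tool_rot']).as_matrix().round(3))
```

```text
[-0.236  0.648  1.074  0.014  1.332  0.971] [ 0.7568514  -0.06401147  0.27579101] [0.98279757 0.17931809 0.04271482 0.01137532] [[ 0.932  0.351  0.088]
 [ 0.353 -0.935 -0.007]
 [ 0.08   0.038 -0.996]]
```

Run:
```python
from h import *
from scipy.optimize import lsq_linear
D=[((.5285,1.4339,1.1814),.22053,-.58405,.23035),((1.036,.219,1.8),.94423,-.06351,.29194),((.648,1.074,1.332),.75685,-.06401,.27579)]
A=[];b=[]
for (q2,q3,q5),x,y,z in D:
    c=np.cumsum([q2,q3,q5]); A+=[[1,0,*np.sin(c)],[0,1,*np.cos(c)]]; b+=[np.hypot(x,y),z]
r=lsq_linear(np.array(A),b,bounds=([-.05,.2,.2,.2,.15],[.2,.6,.6,.6,.5])); print('a,h,L1,L2,L3',r.x.round(4),r.fun.round(4))
a,h,L1,L2,L3=r.x
# inner limits with tool down
from scipy.optimize import brentq
for z in(.1,.2,.3,.4,.5,.6,.7):
    out=[]
    for rad in np.arange(.2,1.0,.02):
        X=rad-a;Z=z+L3-h;d=np.hypot(X,Z);cc=(d*d-L1*L1-L2*L2)/(2*L1*L2)
        if abs(cc)>1: continue
        q3=np.arccos(cc); q2=np.arctan2(X,Z)-np.arctan2(L2*np.sin(q3),L1+L2*np.cos(q3)); q5=np.pi-q2-q3
        ok=-.75<q2<2.2 and .22<q3<2.44 and 0<q5<2.65
        if ok: out.append((rad.round(2),q2.round(2),q3.round(2),q5.round(2)))
    print(z,out[0] if out else 0,out[-1] if out else 0)
```

```text
a,h,L1,L2,L3 [-0.0228  0.3599  0.6     0.3952  0.5   ] [ 0.0197 -0.0032 -0.034  -0.0017  0.0143  0.0048]
0.1 (np.float64(0.3), np.float64(0.22), np.float64(2.41), np.float64(0.51)) (np.float64(0.92), np.float64(1.15), np.float64(0.43), np.float64(1.56))
0.2 (np.float64(0.2), np.float64(-0.13), np.float64(2.4), np.float64(0.87)) (np.float64(0.9), np.float64(1.09), np.float64(0.31), np.float64(1.73))
0.3 (np.float64(0.2), np.float64(-0.25), np.float64(2.18), np.float64(1.2)) (np.float64(0.86), np.float64(1.0), np.float64(0.27), np.float64(1.87))
0.4 (np.float64(0.2), np.float64(-0.29), np.float64(1.95), np.float64(1.48)) (np.float64(0.8), np.float64(0.87), np.float64(0.3), np.float64(1.97))
0.5 (np.float64(0.2), np.float64(-0.28), np.float64(1.69), np.float64(1.73)) (np.float64(0.72), np.float64(0.72), np.float64(0.35), np.float64(2.07))
0.6 (np.float64(0.2), np.float64(-0.24), np.float64(1.4), np.float64(1.98)) (np.float64(0.62), np.float64(0.57), np.float64(0.35), np.float64(2.21))
0.7 (np.float64(0.2), np.float64(-0.14), np.float64(1.04), np.float64(2.24)) (np.float64(0.48), np.float64(0.39), np.float64(0.37), np.float64(2.38))
```

Useful: a tilt gained at the edge of reach persists once the arm is back inside. I'll check that pushing past the inner limit tilts it the other way.

>>> drive_tool(
  deltas=[
    [[-37,-14,-4,0],[-75,-28,-7,0],[-112,-42,-11,0],[-149,-56,-14,0],[-186,-70,-18,0]],
  ],
)

```text
t: 3.85
tcp_pos: [0.5575, -0.0642, 0.2767]
tool_rot: [0.983, 0.179, 0.043, 0.012]
force: [-0.6, -0.4, 0.9]
finger_gap: 1.002
gripper_force: 0.0
```

>>> drive_tool(
  deltas=[
    [[-37,-14,-4,0],[-75,-28,-7,0],[-112,-42,-11,0],[-149,-56,-14,0],[-186,-70,-18,0]],
  ],
)

```text
t: 4.27
tcp_pos: [0.3583, -0.0642, 0.2771]
tool_rot: [0.983, 0.18, 0.043, 0.012]
force: [0.2, -1.4, 0.8]
finger_gap: 1.002
gripper_force: 0.0
```

>>> drive_tool(
  deltas=[
    [[-37,-14,-4,0],[-75,-28,-7,0],[-112,-42,-11,0]],
  ],
)

```text
t: 4.52
tcp_pos: [0.2383, -0.064, 0.2774]
tool_rot: [0.983, 0.181, 0.042, 0.012]
force: [-1.7, -2.2, -0.2]
finger_gap: 0.998
gripper_force: 0.0
```

Run:
```python
from h import *
s=manip.sense(); print(s['q'].round(3),s['tcp_pos'],s['tool_rot'],R.from_quat(s['tool_rot']).as_matrix().round(3))
```

```text
[-0.809 -0.181  2.224  0.068  1.033  0.366] [ 0.23831877 -0.06400688  0.27740125] [0.9825524  0.18067454 0.04249357 0.01190731] [[ 0.931  0.354  0.088]
 [ 0.356 -0.934 -0.008]
 [ 0.079  0.039 -0.996]]
```

```bash
cat > kin.py <<'E'
from h import *
from scipy.optimize import least_squares
D=[((-1.3885,.5285,1.4339,1.1814),.22053,-.58405,.23035),((-.188,1.036,.219,1.8),.94423,-.06351,.29194),((-.236,.648,1.074,1.332),.75685,-.06401,.27579),((-.809,-.181,2.224,1.033),.23832,-.06401,.2774)]
def pl(q2,q3,q5,p):
    a,h,L1,L2,L3,d=p; c=np.cumsum([q2,q3,q5]); return np.array([a,h])+L1*np.array([np.sin(c[0]),np.cos(c[0])])+L2*np.array([np.sin(c[1]),np.cos(c[1])])+L3*np.array([np.sin(c[2]),np.cos(c[2])])
def fk(q1,q2,q3,q5,p):
    r,z=pl(q2,q3,q5,p); c,s=np.cos(q1),np.sin(q1); return np.array([c*r-p[5]*s,s*r+p[5]*c,z])
f=lambda p:np.concatenate([fk(*q,p)-np.array(x) for q,*x in D]+[.002*(p-np.array([0,.25,.45,.4,.3,.11]))])
s=least_squares(f,[0,.25,.45,.4,.3,.11]); P=s.x
E
python3 - <<'E'
from kin import *
print(P.round(4),s.fun.round(4))
a,h,L1,L2,L3,d=P
lo=np.array([-.75,.22,0]);hi=np.array([2.2,2.44,2.65])
# which tilts (deg, + outward) are kinematically forced? grid of limits: report range of tilt reachable on (r,z)
for z in(.1,.2,.3,.4,.5,.6,.7,.8):
  for r in(.25,.35,.45,.55,.65,.75,.85):
    ok=[]
    for tl in range(-60,61,5):
        th=np.pi-np.radians(tl); X=r-a-L3*np.sin(th);Z=z-h-L3*np.cos(th);D2=X*X+Z*Z;cc=(D2-L1**2-L2**2)/(2*L1*L2)
        if abs(cc)>1: continue
        q3=np.arccos(cc);q2=np.arctan2(X,Z)-np.arctan2(L2*np.sin(q3),L1+L2*np.cos(q3));q=np.array([q2,q3,th-q2-q3])
        if (q>lo).all() and (q<hi).all(): ok.append(tl)
    print(f"{z} {r}: {ok[0] if ok else None}..{ok[-1] if ok else None}",end=' | ')
  print()
E
```

```text
[-0.0941  0.5439  0.6498  0.4154  0.7189  0.117 ] [ 0.0062 -0.0004 -0.0028 -0.0166  0.0062 -0.0041  0.0208 -0.0026  0.0075
 -0.0115 -0.0043 -0.0006 -0.0002  0.0006  0.0004  0.      0.0008  0.    ]
0.1 0.25: -60..0 | 0.1 0.35: -55..5 | 0.1 0.45: -45..15 | 0.1 0.55: -30..20 | 0.1 0.65: -20..20 | 0.1 0.75: -10..25 | 0.1 0.85: -5..30 | 
0.2 0.25: -60..5 | 0.2 0.35: -55..15 | 0.2 0.45: -40..20 | 0.2 0.55: -30..25 | 0.2 0.65: -20..30 | 0.2 0.75: -10..30 | 0.2 0.85: 0..35 | 
0.3 0.25: -60..20 | 0.3 0.35: -55..25 | 0.3 0.45: -40..25 | 0.3 0.55: -25..30 | 0.3 0.65: -15..35 | 0.3 0.75: -5..35 | 0.3 0.85: 0..40 | 
0.4 0.25: -60..30 | 0.4 0.35: -50..35 | 0.4 0.45: -35..35 | 0.4 0.55: -20..40 | 0.4 0.65: -10..45 | 0.4 0.75: 0..45 | 0.4 0.85: 5..45 | 
0.5 0.25: -60..30 | 0.5 0.35: -40..40 | 0.5 0.45: -25..45 | 0.5 0.55: -15..50 | 0.5 0.65: -5..50 | 0.5 0.75: 5..50 | 0.5 0.85: 10..50 | 
0.6 0.25: -45..30 | 0.6 0.35: -30..40 | 0.6 0.45: -15..50 | 0.6 0.55: -5..55 | 0.6 0.65: 5..60 | 0.6 0.75: 10..55 | 0.6 0.85: 20..55 | 
0.7 0.25: -25..35 | 0.7 0.35: -15..45 | 0.7 0.45: 0..50 | 0.7 0.55: 5..60 | 0.7 0.65: 15..60 | 0.7 0.75: 20..60 | 0.7 0.85: 25..60 | 
0.8 0.25: 0..40 | 0.8 0.35: 5..45 | 0.8 0.45: 10..55 | 0.8 0.55: 15..60 | 0.8 0.65: 20..60 | 0.8 0.75: 25..60 | 0.8 0.85: 30..60 |
```

```bash
cat > kin.py <<'E'
from h import *
from scipy.optimize import least_squares
D=[((-1.3885,.5285,1.4339,0,1.1814,-.1785),.22053,-.58405,.23035),((-.188,1.036,.219,.01,1.8,1.025),.94423,-.06351,.29194),((-.236,.648,1.074,.014,1.332,.971),.75685,-.06401,.27579),((-.809,-.181,2.224,.068,1.033,.366),.23832,-.06401,.2774)]
def fk(q,p):
    a,h,L1,L2,L3,d,e=p
    Ry=lambda t:R.from_rotvec([0,t,0]); Rz=lambda t:R.from_rotvec([0,0,t])
    R1=Rz(q[0]);R2=R1*Ry(q[1]);R3=R2*Ry(q[2]);R4=R3*Rz(q[3]);R5=R4*Ry(q[4]);
    x=np.array([0,0,h])+R1.apply([a,d,0])+R2.apply([0,0,L1])+R3.apply([e,0,L2])+R5.apply([0,0,L3])
    return x,R5*Rz(q[5])
x0=np.array([0,.25,.45,.4,.3,.1,0])
f=lambda p:np.concatenate([fk(q,p)[0]-np.array(x) for q,*x in D]+[.002*(p-x0)])
s=least_squares(f,x0); P=s.x
E
python3 - <<'E'
from kin import *
print(P.round(4),s.fun[:12].round(4)); print(fk(D[-1][0],P)[1].as_matrix().round(3), fk(D[0][0],P)[1].as_quat())
E
```

```text
[0.     0.2734 0.5877 0.392  0.2949 0.111  0.1147] [-0.      0.      0.0001 -0.     -0.0002 -0.      0.0001  0.0003  0.
 -0.     -0.     -0.0001]
[[-0.353  0.931  0.088]
 [ 0.935  0.355 -0.008]
 [-0.039  0.08  -0.996]] [ 5.68761730e-01  8.22501597e-01  7.78931890e-04 -7.81894597e-04]
```

```bash
cat >> kin.py <<'E'
lo=np.array([-3.08,-.75,.22,-1.43,0,-2.85]);hi=np.array([3.08,2.2,2.44,4.57,2.65,2.85])
Z90=R.from_rotvec([0,0,np.pi/2])
def tool(q):
    x,r=fk(q,P); return x,r*Z90
def ik(q0,x,r,w):
    g=lambda q:(lambda X,Rr:np.concatenate([X-x,w*(Rr*r.inv()).as_rotvec()]))(*tool(q))
    return least_squares(g,np.clip(q0,lo+1e-6,hi-1e-6),bounds=(lo,hi)).x
def push(q,dw,w,yaw=0):
    x,r=tool(q); return ik(q,x+np.array(dw),r*R.from_rotvec([0,0,yaw]),w)
tz=lambda q:tool(q)[1].as_matrix()[:,2]
E
python3 - <<'E'
from kin import *
q0=np.array([-.236,.648,1.074,.014,1.332,.971])
qs=ik(q0,np.array([.7459,-.0829,.3745]),R.from_quat([.984,.18,-.001,0]),.3)
for w in(.1,.2,.3,.5,.8,1.5):
    q=qs
    print('w',w,end=' ')
    for i in range(3):
        q=push(q,tool(q)[1].as_matrix()@np.array([.187,.07,0]),w); print(tool(q)[0].round(3),tz(q).round(3),end=' ')
    print()
# inner / up pushes
E
```

```text
w 0.1 [ 0.94  -0.082  0.372] [ 0.177 -0.016 -0.984] [ 1.116 -0.079  0.399] [ 0.698 -0.052 -0.714] [ 1.214 -0.071  0.524] [ 0.985 -0.063 -0.162] 
w 0.2 [ 0.928 -0.081  0.367] [ 0.132 -0.012 -0.991] [ 1.068 -0.076  0.371] [ 0.547 -0.041 -0.836] [ 1.163 -0.068  0.454] [ 0.852 -0.056 -0.52 ] 
w 0.3 [ 0.918 -0.08   0.362] [ 0.093 -0.009 -0.996] [ 1.025 -0.073  0.346] [ 0.4   -0.03  -0.916] [ 1.109 -0.065  0.389] [ 0.67  -0.045 -0.741] 
w 0.5 [ 0.906 -0.079  0.357] [ 0.046 -0.005 -0.999] [ 0.973 -0.069  0.318] [ 0.209 -0.016 -0.978] [ 1.029 -0.06   0.313] [ 0.374 -0.025 -0.927] 
w 0.8 [ 0.899 -0.078  0.354] [ 0.02  -0.002 -1.   ] [ 0.942 -0.066  0.303] [ 0.094 -0.007 -0.996] [ 0.977 -0.056  0.271] [ 0.171 -0.012 -0.985] 
w 1.5 [ 0.895 -0.078  0.353] [ 0.005 -0.001 -1.   ] [ 0.925 -0.065  0.295] [ 0.027 -0.003 -1.   ] [ 0.947 -0.054  0.249] [ 0.051 -0.004 -0.999]
```

Run:
```python
from kin import *
w=1.05
q0=np.array([-.236,.648,1.074,0,1.332,.971])
def start(x,y,z,tilt):
    r=R.from_rotvec([0,-np.radians(tilt),0])*R.from_quat([1,0,0,0]); q=ik(q0,np.array([x,y,z]),r,w); return q
tl=lambda q:np.degrees(np.arctan2(tz(q)[0],-tz(q)[2])).round(1)
for tilt in(0,35):
  for x,z in((.3,.1),(.3,.2),(.4,.15),(.35,.3),(.5,.3),(.4,.6),(.6,.6),(.85,.3),(.85,.15)):
    q=start(x,.11,z,tilt); print(tilt,(x,z),'at',tool(q)[0].round(2),tl(q),q.round(2)[1:5],end=' ')
    for nm,u in(('in',(-1,0,0)),('out',(1,0,0)),('up',(0,0,1)),('dn',(0,0,-1))):
        for D in(.2,.8):
            qq=push(q,np.array(u)*D,w); print(nm,D,tl(qq),end='; ')
    print()
```

```text
0 (0.3, 0.1) at [0.3  0.11 0.1 ] -0.0 [ 0.46  2.3  -0.    0.39] in 0.2 -0.8; in 0.8 -4.1; out 0.2 -0.0; out 0.8 2.0; up 0.2 -0.0; up 0.8 0.6; dn 0.2 -1.3; dn 0.8 -1.9; 
0 (0.3, 0.2) at [0.3  0.11 0.2 ] -0.0 [ 0.17  2.18 -0.    0.79] in 0.2 -0.1; in 0.8 -5.4; out 0.2 -0.0; out 0.8 2.2; up 0.2 0.0; up 0.8 2.0; dn 0.2 -0.0; dn 0.8 -3.2; 
0 (0.4, 0.15) at [0.4  0.11 0.15] -0.0 [ 0.4   2.02 -0.    0.72] in 0.2 -0.1; in 0.8 -4.0; out 0.2 -0.0; out 0.8 3.5; up 0.2 0.0; up 0.8 1.4; dn 0.2 -0.0; dn 0.8 -0.5; 
0 (0.35, 0.3) at [0.35 0.11 0.3 ] -0.0 [ 0.07  1.93 -0.    1.15] in 0.2 -0.0; in 0.8 -4.8; out 0.2 -0.0; out 0.8 3.1; up 0.2 -0.0; up 0.8 3.4; dn 0.2 -0.0; dn 0.8 -2.8; 
0 (0.5, 0.3) at [0.5  0.11 0.3 ] 0.0 [ 0.29  1.62 -0.    1.22] in 0.2 0.0; in 0.8 -2.8; out 0.2 0.0; out 0.8 5.2; up 0.2 0.0; up 0.8 2.9; dn 0.2 -0.0; dn 0.8 0.0; 
0 (0.4, 0.6) at [0.4  0.11 0.6 ] 0.0 [-0.01  1.22  0.    1.94] in 0.2 0.0; in 0.8 -2.7; out 0.2 0.0; out 0.8 5.1; up 0.2 0.0; up 0.8 7.4; dn 0.2 0.0; dn 0.8 -0.7; 
0 (0.6, 0.6) at [0.6  0.11 0.6 ] 0.0 [0.34 0.78 0.   2.02] in 0.2 0.0; in 0.8 -1.4; out 0.2 0.5;
[... 1218 characters left out ...]
.2 33.0; dn 0.8 27.1; 
35 (0.4, 0.6) at [0.4  0.11 0.6 ] 35.0 [-0.31  1.57  0.    1.26] in 0.2 35.0; in 0.8 33.5; out 0.2 35.0; out 0.8 37.9; up 0.2 35.0; up 0.8 39.6; dn 0.2 35.0; dn 0.8 25.3; 
35 (0.6, 0.6) at [0.6  0.11 0.6 ] 35.0 [0.04 1.29 0.   1.2 ] in 0.2 35.0; in 0.8 31.5; out 0.2 35.0; out 0.8 40.3; up 0.2 35.0; up 0.8 40.7; dn 0.2 35.0; dn 0.8 28.8; 
35 (0.85, 0.3) at [0.85 0.11 0.3 ] 35.0 [0.6  1.24 0.   0.69] in 0.2 35.0; in 0.8 34.5; out 0.2 35.0; out 0.8 41.6; up 0.2 35.0; up 0.8 39.0; dn 0.2 35.0; dn 0.8 34.6; 
35 (0.85, 0.15) at [0.85 0.11 0.15] 35.0 [0.77 1.36 0.   0.4 ] in 0.2 35.0; in 0.8 33.1; out 0.2 35.0; out 0.8 41.0; up 0.2 35.0; up 0.8 37.4; dn 0.2 35.0; dn 0.8 35.0;
```

Run:
```python
from kin import *
t=cam('top'); print('origin',onz(t,(125+177/5,205+147/5),.046))
qn=np.array([-.809,-.181,2.224,.068,1.033,.366]); print(tool(qn)[0])
def rot(tilt,yaw): # tool with y axis horizontal (yaw-ccw), tilted along +x outward
    return R.from_rotvec([0,-np.radians(tilt),0])*R.from_rotvec([0,0,np.radians(yaw)])*R.from_quat([1,0,0,0])
def chk(n,p,tilt,yaw,q0):
    for g in (q0,np.array([.3,.5,1.6,0,.8,1.5]),np.array([.3,.5,1.6,0,.8,-1.5])):
        q=ik(g,np.array(p),rot(tilt,yaw),1.); e=np.linalg.norm(tool(q)[0]-p); print(n,q.round(2),'err',e.round(4))
for y in(0,180):
    chk(f'bench.36 {y}',(.36,.3,.013),17.5,y,qn);chk(f'bench.45 {y}',(.45,.28,.013),17.5,y,qn);chk(f'read {y}',(.52,.146,.17),17.5,y,qn);chk(f'tray {y}',(.43,-.31,.02),17.5,y,qn)
```

```text
origin [0.36298239 0.31581183 0.046     ]
[ 0.2382715  -0.06405311  0.27732742]
bench.36 0 [ 0.54  0.68  2.07 -0.77  0.2   2.85] err 0.0359
bench.36 0 [ 0.54  0.68  2.07 -0.77  0.2   2.85] err 0.0359
bench.36 0 [ 0.56  0.74  2.12 -1.43  0.16 -2.74] err 0.0064
bench.45 0 [ 0.41  0.76  2.   -0.88  0.16  2.84] err 0.0
bench.45 0 [ 0.41  0.76  2.   -0.88  0.16  2.84] err 0.0
bench.45 0 [ 0.45  0.79  2.04 -1.43  0.14 -2.85] err 0.0253
read 0 [ 0.08  0.43  1.92 -0.05  0.49  1.69] err 0.0
read 0 [ 0.08  0.43  1.92 -0.05  0.49  1.69] err 0.0
read 0 [ 0.4   0.62  2.17 -1.43  0.16 -2.85] err 0.1779
tray 0 [-0.98  0.74  1.99  0.84  0.34 -0.2 ] err 0.0
tray 0 [-0.98  0.74  1.99  0.84  0.34 -0.2 ] err 0.0
tray 0 [ 0.31  0.53  2.34 -1.43  0.22 -2.85] err 0.48
bench.36 180 [ 0.56  0.74  2.12 -1.43  0.16  0.4 ] err 0.0064
bench.36 180 [ 0.56  0.74  2.12 -1.43  0.16  0.4 ] err 0.0064
bench.36 180 [ 0.56  0.74  2.12 -1.43  0.16  0.4 ] err 0.0064
bench.45 180 [ 0.41  0.76  2.   -0.88  0.16 -0.3 ] err 0.0
bench.45 180 [ 0.41  0.76  2.   -0.88  0.16 -0.3 ] err 0.0
bench.45 180 [ 0.41  0.76  2.   -0.88  0.16 -0.3 ] err 0.0
read 180 [ 0.08  0.43  1.92 -0.05  0.49 -1.45] err 0.0
read 180 [ 0.08  0.43  1.92 -0.05  0.49 -1.45] err 0.0
read 180 [ 0.08  0.43  1.92 -0.05  0.49 -1.45] err 0.0
tray 180 [-0.66  0.81  2.07 -0.31  0.   -1.89] err 0.1031
tray 180 [-0.66  0.81  2.07 -0.86  0.   -1.35] err 0.1031
tray 180 [-0.88  0.69  1.88  0.47  0.44 -2.85] err 0.0553
```

Plan: a tool axis tipped 17.5° along world x turns a flat reader by exactly 35° when it makes a half turn about its own z. So I'll pick up the reader, turn it along x and lay it back on the bench. Then I'll gain the 17.5° tip at the outer limit, regrip, and read after the half turn.

>>> drive_tool(
  deltas=[
    [[24,-32,0,-0.12],[48,-63,0,-0.24],[72,-95,0,-0.36],[97,-126,0,-0.48],[121,-158,0,-0.6]],
  ],
)

```text
t: 4.93
tcp_pos: [0.2938, 0.1108, 0.282]
tool_rot: [0.897, 0.44, 0.039, 0.024]
force: [1.9, 0.1, 0.2]
finger_gap: 0.999
gripper_force: 0.0
```

```bash
cat > go.py <<'E'
# usage: go.py x y z yawdeg(of tool x axis heading)  -> tool-frame delta mm & turn
import sys
from h import *
s=manip.sense(); M=R.from_quat(s['tool_rot']).as_matrix(); p=s['tcp_pos']
a=[float(v) for v in sys.argv[1:]]
d=M.T@(np.array(a[:3])-p)*1000
yaw=np.degrees(np.arctan2(M[1,0],M[0,0]))
print('t',round(s['t'],2),'tcp',p.round(4),'q',s['q'].round(2),'z',M[:,2].round(3),'yaw',yaw.round(1),'f',s['force'].round(1),'gap',round(s['finger_gap'],3))
print('delta mm',d.round(1),'norm',np.linalg.norm(d).round(),'turn',-np.radians((a[3]-yaw+180)%360-180) if len(a)>3 else '')
E
python3 go.py .363 .316 .15 105
```

```text
t 4.93 tcp [0.2938 0.1108 0.282 ] q [ 0.01 -0.04  2.1  -0.01  0.99  0.67] z [ 0.092 -0.008 -0.996] yaw 52.3 f [1.9 0.1 0.2] gap 0.999
delta mm [197.9 -81.3 136.2] norm 254.0 turn -0.9189654933118218
```

>>> drive_tool(
  deltas=[
    [[30,-12,15,-0.12],[60,-25,30,-0.24],[90,-37,45,-0.36],[115,-47,60,-0.48],[140,-58,75,-0.6]],
  ],
)

```text
t: 5.35
tcp_pos: [0.3398, 0.2583, 0.2084]
tool_rot: [0.725, 0.688, 0.03, 0.033]
force: [-0.0, -1.0, -0.4]
finger_gap: 1.001
gripper_force: 0.0
```

```bash
python3 go.py .363 .316 .15 105
```

```text
t 5.35 tcp [0.3398 0.2583 0.2084] q [ 0.42  0.28  1.98 -0.06  0.81  0.51] z [ 0.089 -0.006 -0.996] yaw 87.0 f [-0.  -1.  -0.4] gap 1.001
delta mm [58.9 14.9 59.9] norm 85.0 turn -0.314035109205274
```

>>> drive_tool(
  deltas=[
    [[20,5,20,-0.1],[40,10,40,-0.2],[59,15,60,-0.31],[59,15,60,-0.31]],
  ],
)

```text
t: 5.68
tcp_pos: [0.364, 0.3163, 0.1476]
tool_rot: [0.611, 0.791, 0.024, 0.036]
force: [0.8, 0.0, 0.4]
finger_gap: 0.999
gripper_force: 0.0
```

```bash
python3 go.py .363 .316 .15 105
python3 - <<'E'
from h import *
im=vision.snapshot('wrist'); c=cam('wrist'); np.savez('w1.npz',K=c[0],R=c[1],t=c[2]); cv2.imwrite('pics/w1.png',im[...,::-1])
E
```

```text
t 5.68 tcp [0.364  0.3163 0.1476] q [ 0.51  0.45  1.91 -0.07  0.71  0.31] z [ 0.087 -0.006 -0.996] yaw 104.6 f [0.8 0.  0.4] gap 0.999
delta mm [-0.1 -0.8 -2.5] norm 3.0 turn -0.007688541446001195
```

View pics/w1.png

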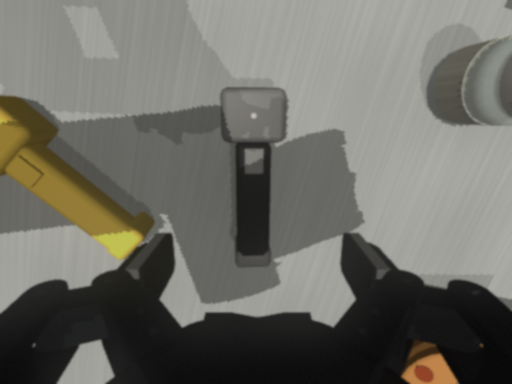

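The wrist picture shows the reader upright in the frame: head at (254,115), handle at (253,200), foot end at (253,265), and the yellow one off to the left.

```bash
python3 - <<'E'
from h import *
d=np.load('w1.npz'); c=(d['K'],d['R'],d['t'])
H=onz(c,(254,115),.046);N=onz(c,(253,143),.046);B=onz(c,(253,250),.046);F=onz(c,(253,267),.044)
for p in(H,N,B,F):print(p.round(4))
v=H-F; print('yaw',np.degrees(np.arctan2(v[1],v[0])),'origin from head',(H-v/np.linalg.norm(v)*.062).round(4),'len H-F',np.linalg.norm(v))
E
python3 go.py .363 .312 .013 105
```

```text
[0.352  0.3784 0.046 ]
[0.3569 0.3554 0.046 ]
[0.3823 0.2548 0.046 ]
[0.3874 0.2353 0.044 ]
yaw 103.88937477132755 origin from head [0.3669 0.3182 0.0452] len H-F 0.14738745329756303
t 5.73 tcp [0.3629 0.3148 0.1487] q [ 0.51  0.45  1.91 -0.07  0.71  0.32] z [ 0.086 -0.008 -0.996] yaw 104.3 f [ 0.1  0.  -1.1] gap 0.998
delta mm [  1.2 -11.7 135.2] norm 136.0 turn -0.011496258377877764
```

```bash
python3 go.py .3685 .318 .014 104
```

```text
t 5.73 tcp [0.3629 0.3148 0.1487] q [ 0.51  0.45  1.91 -0.07  0.71  0.32] z [ 0.086 -0.008 -0.996] yaw 104.3 f [ 0.1  0.  -1.1] gap 0.998
delta mm [  5.6  -4.8 134.7] norm 135.0 turn 0.00595703414206553
```

>>> drive_tool(
  deltas=[
    [[6,-5,35,0],[6,-5,75,0],[6,-5,105,0],[6,-5,125,0],[6,-5,134,0]],
  ],
)

```text
t: 6.15
tcp_pos: [0.3677, 0.3163, 0.0148]
tool_rot: [0.614, 0.788, 0.023, 0.036]
force: [-0.6, 0.2, -0.2]
finger_gap: 1.001
gripper_force: 0.0
```

>>> drive_tool(
  deltas=[
    [[0,0,0,0],[0,0,0,0],[0,0,0,0],[0,0,0,0],[0,0,0,0]],
  ],
  jaw=20,
  force=40,
)

```text
t: 6.57
tcp_pos: [0.3688, 0.3179, 0.018]
tool_rot: [0.613, 0.789, 0.026, 0.037]
force: [-0.5, -0.9, 11.7]
finger_gap: 0.378
gripper_force: 38.6
```

```bash
python3 go.py .40 .2 .05 0
```

```text
t 6.57 tcp [0.3688 0.3179 0.018 ] q [ 0.51  0.72  1.97 -0.13  0.37  0.38] z [ 0.09  -0.005 -0.996] yaw 104.3 f [-0.5 -0.9 11.7] gap 0.378
delta mm [-122.8    3.7  -28.4] norm 126.0 turn 1.8196634559794915
```

>>> drive_tool(
  deltas=[
    [[0,0,-25,0.06],[-25,5,-35,0.18],[-50,10,-35,0.3],[-78,15,-35,0.42],[-107,20,-35,0.54]],
  ],
)

```text
t: 6.98
tcp_pos: [0.411, 0.2185, 0.0566]
tool_rot: [0.802, 0.595, 0.034, 0.029]
force: [-0.1, -0.1, -3.1]
finger_gap: 0.374
gripper_force: 42.9
```

```bash
python3 go.py .46 .12 .06 0
```

```text
t 6.98 tcp [0.411  0.2185 0.0566] q [ 0.27  0.62  2.02 -0.07  0.41  0.63] z [ 0.089 -0.006 -0.996] yaw 73.2 f [-0.1 -0.1 -3.1] gap 0.374
delta mm [-80.1  75.5   1.6] norm 110.0 turn 1.277879313258164
```

>>> drive_tool(
  deltas=[
    [[-16,15,0,0.12],[-32,30,0,0.24],[-48,45,0,0.36],[-64,60,0,0.48],[-80,75,0,0.6]],
  ],
)

```text
t: 7.4
tcp_pos: [0.4597, 0.12, 0.0612]
tool_rot: [0.943, 0.331, 0.04, 0.018]
force: [0.3, 0.5, -3.4]
finger_gap: 0.377
gripper_force: 42.9
```

>>> drive_tool(
  deltas=[
    [[0,0,0,0.12],[0,0,0,0.24],[0,0,0,0.36],[0,0,0,0.48],[0,0,0,0.6]],
  ],
)

```text
t: 7.82
tcp_pos: [0.4593, 0.1209, 0.0611]
tool_rot: [0.998, 0.037, 0.044, 0.005]
force: [0.6, -0.4, -2.9]
finger_gap: 0.374
gripper_force: 42.9
```

```bash
python3 go.py .46 .12 .022 0
python3 - <<'E'
from h import *
for n in('top','side'): cv2.imwrite(f'pics/{n}2.png',vision.snapshot(n)[...,::-1])
a=cv2.imread('pics/top2.png')[80:320,110:370];b=cv2.imread('pics/side2.png')[130:370,140:400]
cv2.imwrite('pics/c2.png',cv2.resize(np.hstack([a,b]),(800,370)))
E
```

```text
t 7.82 tcp [0.4593 0.1209 0.0611] q [ 0.03  0.62  2.   -0.02  0.43  1.54] z [ 0.088 -0.007 -0.996] yaw 4.3 f [ 0.6 -0.4 -2.9] gap 0.374
delta mm [-2.8  0.4 39. ] norm 39.0 turn 0.07563397778212141
```

View pics/c2.png

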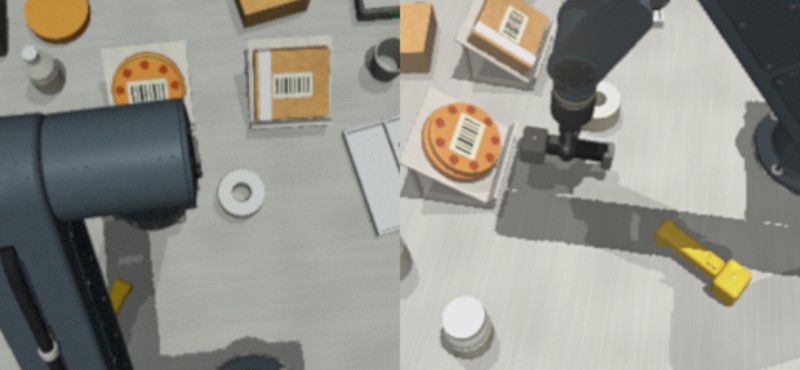

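The side crop shows the reader gripped above the bench at about (565,148), head towards the round stand and clear of everything. Lowering it now.

>>> drive_tool(
  deltas=[
    [[-1,0,15,0.075],[-2,0,28,0.075],[-3,0,33,0.075],[-3,0,36,0.075],[-3,0,39,0.075]],
  ],
)

```text
t: 8.33
tcp_pos: [0.4606, 0.1206, 0.0217]
tool_rot: [0.999, 0.004, 0.044, 0.003]
force: [2.0, 1.6, 3.2]
finger_gap: 0.365
gripper_force: 40.3
```

>>> drive_tool(
  deltas=[
    [[0,0,1,0],[0,0,2,0],[0,0,3,0],[0,0,4,0]],
  ],
)

```text
t: 8.67
tcp_pos: [0.4621, 0.1204, 0.018]
tool_rot: [0.999, 0.003, 0.046, 0.003]
force: [4.1, 0.1, 3.7]
finger_gap: 0.373
gripper_force: 40.5
```

>>> drive_tool(
  deltas=[
    [[0,0,0,0],[0,0,0,0],[0,0,0,0],[0,0,0,0]],
  ],
  jaw=60,
)

```text
t: 9.0
tcp_pos: [0.4593, 0.1203, 0.017]
tool_rot: [0.999, 0.003, 0.043, 0.004]
force: [-1.0, 0.3, -0.1]
finger_gap: 0.703
gripper_force: 0.0
```

>>> drive_tool(
  deltas=[
    [[0,0,-30,0],[0,0,-70,0],[0,0,-110,0],[0,0,-150,0],[0,0,-190,0]],
  ],
  jaw=85,
)

```text
t: 9.42
tcp_pos: [0.4422, 0.1216, 0.2079]
tool_rot: [0.999, 0.003, 0.043, 0.004]
force: [0.5, -0.1, -1.2]
finger_gap: 0.993
gripper_force: 0.0
```

>>> drive_tool(
  deltas=[
    [[25,0,-30,0],[50,0,-60,0],[80,0,-90,0],[115,0,-110,0],[155,0,-115,0]],
  ],
)

```text
t: 9.83
tcp_pos: [0.5894, 0.1238, 0.3396]
tool_rot: [0.999, 0.004, 0.047, 0.003]
force: [0.1, -0.2, -0.6]
finger_gap: 1.001
gripper_force: 0.0
```

>>> drive_tool(
  deltas=[
    [[41,0,0,0],[82,0,0,0],[123,0,0,0],[164,0,0,0],[205,0,0,0]],
  ],
)

```text
t: 10.25
tcp_pos: [0.7931, 0.1248, 0.3516]
tool_rot: [0.999, 0.003, 0.042, 0.004]
force: [1.5, -0.1, -0.2]
finger_gap: 0.992
gripper_force: 0.0
```

>>> drive_tool(
  deltas=[
    [[1000,0,0,0],[1000,0,0,0],[1000,0,0,0],[1000,0,0,0],[1000,0,0,0]],
  ],
)

```text
t: 10.67
tcp_pos: [0.926, 0.1179, 0.3354]
tool_rot: [0.999, 0.003, 0.051, 0.002]
force: [-0.3, 0.5, -1.5]
finger_gap: 0.994
gripper_force: 0.0
```

```bash
python3 go.py .46 .12 .022 0
```

```text
t 10.67 tcp [0.926  0.1179 0.3354] q [ 0.01  0.99  0.22 -0.    1.83  1.57] z [ 0.102 -0.003 -0.995] yaw 0.4 f [-0.3  0.5 -1.5] gap 0.994
delta mm [-495.4   -6.4  264.4] norm 562.0 turn 0.006865192493526468
```

>>> drive_tool(
  deltas=[
    [[1000,0,0,0],[1000,0,0,0],[1000,0,0,0],[1000,0,0,0],[1000,0,0,0]],
  ],
)

```text
t: 11.08
tcp_pos: [0.9544, 0.0996, 0.3053]
tool_rot: [0.997, 0.003, 0.073, 0.0]
force: [-0.2, 0.4, -0.1]
finger_gap: 0.996
gripper_force: 0.0
```

```bash
python3 go.py .46 .12 .022 0
```

```text
t 11.08 tcp [0.9544 0.0996 0.3053] q [-0.01  1.02  0.22  0.    1.75  1.55] z [ 0.147 -0.    -0.989] yaw 0.4 f [-0.2  0.4 -0.1] gap 0.996
delta mm [-530.4  -24.   207.8] norm 570.0 turn 0.006728770801542695
```

>>> drive_tool(
  deltas=[
    [[1000,0,0,0],[1000,0,0,0],[1000,0,0,0],[1000,0,0,0],[1000,0,0,0]],
  ],
)

```text
t: 11.5
tcp_pos: [0.9754, 0.0844, 0.2757]
tool_rot: [0.996, 0.003, 0.089, -0.001]
force: [-0.6, -1.5, 0.0]
finger_gap: 0.997
gripper_force: 0.0
```

>>> drive_tool(
  deltas=[
    [[1000,0,0,0],[1000,0,0,0],[1000,0,0,0],[1000,0,0,0],[1000,0,0,0]],
  ],
)

```text
t: 11.92
tcp_pos: [0.992, 0.0717, 0.2572]
tool_rot: [0.994, 0.004, 0.105, -0.002]
force: [0.7, -0.3, 0.1]
finger_gap: 0.994
gripper_force: 0.0
```

```bash
python3 go.py .46 .12 .022 0
```

```text
t 11.92 tcp [0.992  0.0717 0.2572] q [-0.04  1.08  0.22  0.01  1.63  1.52] z [ 0.208  0.005 -0.978] yaw 0.4 f [ 0.7 -0.3  0.1] gap 0.994
delta mm [-569.   -51.4  119.6] norm 584.0 turn 0.006719745428840271
```

>>> drive_tool(
  deltas=[
    [[1000,0,-500,0],[1000,0,-500,0],[1000,0,-500,0],[1000,0,-500,0],[1000,0,-500,0]],
  ],
)

```text
t: 12.33
tcp_pos: [0.9805, 0.0613, 0.3274]
tool_rot: [0.992, 0.004, 0.122, -0.003]
force: [0.0, 0.0, -0.1]
finger_gap: 0.997
gripper_force: 0.0
```

>>> drive_tool(
  deltas=[
    [[1000,200,-500,0],[1000,200,-500,0],[1000,200,-500,0],[1000,200,-500,0],[1000,200,-500,0]],
  ],
)

```text
t: 12.75
tcp_pos: [0.9685, 0.0198, 0.3829]
tool_rot: [0.991, 0.003, 0.136, -0.003]
force: [-0.4, 0.4, -0.3]
finger_gap: 0.995
gripper_force: 0.0
```

```bash
python3 go.py .46 .12 .022 0
```

```text
t 12.75 tcp [0.9685 0.0198 0.3829] q [-0.11  0.95  0.22  0.04  1.71  1.47] z [ 0.27   0.007 -0.963] yaw 0.3 f [-0.4  0.4 -0.3] gap 0.995
delta mm [-586.4 -101.8  211.1] norm 632.0 turn 0.005477972891645313
```

>>> drive_tool(
  deltas=[
    [[1000,-300,-200,0],[1000,-300,-200,0],[1000,-300,-200,0],[1000,-300,-200,0],[1000,-300,-200,0]],
  ],
)

```text
t: 13.17
tcp_pos: [0.9716, 0.0711, 0.391]
tool_rot: [0.989, 0.005, 0.15, -0.005]
force: [0.3, 0.4, 0.1]
finger_gap: 0.999
gripper_force: 0.0
```

```bash
python3 go.py .50 .12 .25 0
```

```text
t 13.17 tcp [0.9716 0.0711 0.391 ] q [-0.05  0.94  0.22  0.03  1.68  1.52] z [ 0.297  0.011 -0.955] yaw 0.5 f [0.3 0.4 0.1] gap 0.999
delta mm [-491.8  -52.9   -5.1] norm 495.0 turn 0.00827333723938398
```

>>> drive_tool(
  deltas=[
    [[-41,-4,0,0],[-82,-9,0,0],[-123,-13,-1,0],[-164,-18,-1,0],[-200,-22,-2,0]],
  ],
)

```text
t: 13.58
tcp_pos: [0.7932, 0.0889, 0.3378]
tool_rot: [0.989, 0.004, 0.151, -0.005]
force: [-0.1, -0.4, 0.1]
finger_gap: 0.997
gripper_force: 0.0
```

>>> drive_tool(
  deltas=[
    [[-41,-4,0,0],[-82,-9,0,0],[-123,-13,-1,0],[-164,-18,-1,0],[-200,-22,-2,0]],
  ],
)

```text
t: 14.0
tcp_pos: [0.6008, 0.1094, 0.2802]
tool_rot: [0.989, 0.004, 0.15, -0.005]
force: [0.7, -0.4, -0.2]
finger_gap: 0.994
gripper_force: 0.0
```

>>> drive_tool(
  deltas=[
    [[-32,-3,0,0],[-62,-6,0,0],[-92,-9,-1,0],[-92,-9,-1,0]],
  ],
)

```text
t: 14.33
tcp_pos: [0.5069, 0.1181, 0.2513]
tool_rot: [0.989, 0.005, 0.145, -0.005]
force: [-1.3, 0.5, -0.8]
finger_gap: 1.0
gripper_force: 0.0
```

```bash
python3 go.py .46 .12 .12 0
python3 - <<'E'
from h import *
c=cam('wrist'); im=vision.snapshot('wrist'); np.savez('w2.npz',K=c[0],R=c[1],t=c[2]); cv2.imwrite('pics/w2.png',im[...,::-1])
E
```

```text
t 14.33 tcp [0.5069 0.1181 0.2513] q [0.01 0.26 1.87 0.01 0.71 1.56] z [ 0.287  0.011 -0.958] yaw 0.5 f [-1.3  0.5 -0.8] gap 1.0
delta mm [-82.5  -1.3 112.4] norm 139.0 turn 0.00895231276117443
```

View pics/w2.png

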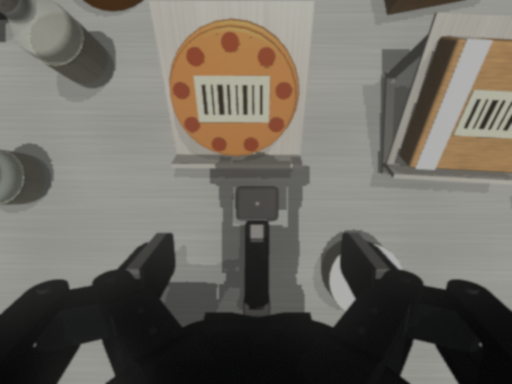

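The wrist view shows the reader with its head at (257,203), the handle centred at (256,265), and the round label centred at (232,99).

```bash
python3 - <<'E'
from h import *
d=np.load('w2.npz'); c=(d['K'],d['R'],d['t'])
im=cv2.imread('pics/w2.png'); 
H=onz(c,(257,203),.046); B=onz(c,(256.5,300),.046); v=H-B
print('head',H.round(4),'handle',B.round(4),'yaw',np.degrees(np.arctan2(v[1],v[0])),'origin',H[:2]-.062*v[:2]/np.linalg.norm(v[:2]))
o,dd=ray(c,(232.5,99.5)); L=np.array([.6341,.1462,.1046]); print('label ray miss',np.cross(L-o,dd).round(4), onz(c,(232.5,99.5),.1046))
m=(im.min(2)>150).astype(np.uint8);m[:60]=0;m[140:]=0;m[:,:185]=0;m[:,285:]=0
m=cv2.morphologyEx(m,cv2.MORPH_CLOSE,np.ones((9,9)))
k,_=cv2.findContours(m,0,1); k=max(k,key=cv2.contourArea); bx=cv2.minAreaRect(k);print(bx)
pts=cv2.boxPoints(bx)
# box corners onto nominal label plane (35deg slope through L)
n=np.array([-np.sin(np.radians(35)),0,np.cos(np.radians(35))])
for p in pts:
    o,dd=ray(c,p); print((o+dd*(n@(L-o))/(n@dd)).round(4))
E
python3 go.py .46 .12 .12 0
```

```text
head [0.522  0.1214 0.046 ] handle [0.3975 0.1207 0.046 ] yaw 0.3056325594308878 origin [0.45995483 0.12107134]
label ray miss [ 0.0025 -0.002   0.0007] [0.63622074 0.14889322 0.1046    ]
((231.5, 98.5), (43.0, 73.0), 90.0)
[0.6546 0.1871 0.119 ]
[0.655  0.1106 0.1192]
[0.6172 0.1094 0.0928]
[0.6167 0.1926 0.0924]
t 14.38 tcp [0.5115 0.1178 0.2532] q [0.01 0.27 1.87 0.01 0.71 1.56] z [ 0.293  0.011 -0.956] yaw 0.5 f [ 0.8  0.3 -0.3] gap 0.993
delta mm [-88.3  -1.7 112.2] norm 143.0 turn 0.008590202437530338
```

```bash
python3 go.py .466 .1212 .08 0.3;python3 go.py .466 .1212 .0145 0.3 | tail -1
```

```text
t 14.38 tcp [0.5115 0.1178 0.2532] q [0.01 0.27 1.87 0.01 0.71 1.56] z [ 0.293  0.011 -0.956] yaw 0.5 f [ 0.8  0.3 -0.3] gap 0.993
delta mm [-94.3  -2.5 152.3] norm 179.0 turn 0.0033542146815471506
delta mm [-113.5   -2.   214.9] norm 243.0 turn 0.0033542146815471506
```

>>> drive_tool(
  deltas=[
    [[-20,-1,33,0],[-40,-1,66,0],[-60,-2,99,0],[-80,-2,130,0],[-94,-2,152,0]],
  ],
)

```text
t: 14.8
tcp_pos: [0.472, 0.1199, 0.0795]
tool_rot: [0.988, 0.004, 0.151, -0.005]
force: [0.7, -0.4, -0.7]
finger_gap: 0.995
gripper_force: 0.0
```

>>> drive_tool(
  deltas=[
    [[-6,0,20,0],[-12,0,40,0],[-16,0,54,0],[-18,0,60,0],[-18,0,60,0]],
  ],
)

```text
t: 15.22
tcp_pos: [0.4789, 0.122, 0.0228]
tool_rot: [0.989, 0.004, 0.147, -0.003]
force: [0.9, 0.1, 0.1]
finger_gap: 0.994
gripper_force: 0.0
```

```bash
python3 go.py .466 .1212 .0145 0.3
```

```text
t 15.22 tcp [0.4789 0.122  0.0228] q [0.02 0.72 2.12 0.37 0.   1.22] z [ 0.292  0.007 -0.957] yaw 0.4 f [0.9 0.1 0.1] gap 0.994
delta mm [-14.8   0.7   4.1] norm 15.0 turn 0.0015256671854949975
```

>>> drive_tool(
  deltas=[
    [[3,-1,5,0],[5,-1,9,0],[5,-1,9,0]],
  ],
)

```text
t: 15.47
tcp_pos: [0.4863, 0.1227, 0.0175]
tool_rot: [0.989, 0.004, 0.148, -0.003]
force: [-0.7, -0.9, -0.2]
finger_gap: 0.998
gripper_force: 0.0
```

```bash
python3 go.py .484 .1212 .0155 0.3
```

```text
t 15.47 tcp [0.4863 0.1227 0.0175] q [0.02 0.74 2.1  0.36 0.   1.22] z [ 0.294  0.007 -0.956] yaw 0.4 f [-0.7 -0.9 -0.2] gap 0.998
delta mm [-2.8  1.5  1.2] norm 3.0 turn 0.00118709745382623
```

>>> drive_tool(
  deltas=[
    [[0,1,0,0],[0,1,0,0],[0,1,0,0],[0,1,0,0],[0,1,0,0]],
  ],
  jaw=20,
  force=60,
)

```text
t: 15.88
tcp_pos: [0.4842, 0.1217, 0.0175]
tool_rot: [0.989, 0.003, 0.147, -0.003]
force: [0.6, -0.3, 0.2]
finger_gap: 0.366
gripper_force: 59.3
```

```bash
python3 go.py .484 .1212 .2 0.3
python3 - <<'E'
from h import *
s=manip.sense(); np.savez('grip.npz',p=s['tcp_pos'],r=s['tool_rot'])
M=R.from_quat(s['tool_rot']).as_matrix(); print(M.round(3), R.from_quat(s['tool_rot']).inv().apply([0,0,1]))
E
```

```text
t 15.88 tcp [0.4842 0.1217 0.0175] q [0.02 0.74 2.11 0.37 0.   1.21] z [ 0.29   0.007 -0.957] yaw 0.4 f [ 0.6 -0.3  0.2] gap 0.366
delta mm [  52.8   -0.3 -174.7] norm 183.0 turn 0.0009227199320464203
[[ 0.957  0.008  0.29 ]
 [ 0.006 -1.     0.007]
 [ 0.29  -0.005 -0.957]] [ 0.29048495 -0.00477642 -0.95686764]
```

>>> drive_tool(
  deltas=[
    [[3,0,-12,0],[11,0,-38,0],[23,0,-76,0],[35,0,-114,0],[46,0,-152,0]],
  ],
)

```text
t: 16.3
tcp_pos: [0.4829, 0.1209, 0.1766]
tool_rot: [0.989, 0.003, 0.145, -0.003]
force: [1.2, 0.4, -3.0]
finger_gap: 0.358
gripper_force: 60.3
```

>>> drive_tool(
  deltas=[
    [[10,0,-32,-0.1],[20,0,-64,-0.22],[30,0,-96,-0.34],[37,0,-120,-0.46],[37,0,-120,-0.58]],
  ],
)

```text
t: 16.72
tcp_pos: [0.4875, 0.1206, 0.3071]
tool_rot: [0.945, 0.289, 0.147, 0.041]
force: [2.0, 0.1, -1.8]
finger_gap: 0.365
gripper_force: 60.6
```

>>> drive_tool(
  deltas=[
    [[0,0,0,-0.12],[0,0,0,-0.24],[0,0,0,-0.36],[0,0,0,-0.48],[0,0,0,-0.6]],
  ],
)

```text
t: 17.13
tcp_pos: [0.4833, 0.1204, 0.3002]
tool_rot: [0.819, 0.556, 0.122, 0.078]
force: [0.4, -0.4, -3.0]
finger_gap: 0.369
gripper_force: 60.4
```

>>> drive_tool(
  deltas=[
    [[0,0,0,-0.12],[0,0,0,-0.24],[0,0,0,-0.36],[0,0,0,-0.48],[0,0,0,-0.6]],
  ],
)

```text
t: 17.55
tcp_pos: [0.4833, 0.1204, 0.3001]
tool_rot: [0.618, 0.773, 0.093, 0.111]
force: [0.2, 0.6, -2.3]
finger_gap: 0.363
gripper_force: 60.4
```

>>> drive_tool(
  deltas=[
    [[0,0,0,-0.12],[0,0,0,-0.24],[0,0,0,-0.36],[0,0,0,-0.48],[0,0,0,-0.6]],
  ],
)

```text
t: 17.97
tcp_pos: [0.4833, 0.1204, 0.3001]
tool_rot: [0.362, 0.921, 0.056, 0.133]
force: [-0.6, -0.2, -2.3]
finger_gap: 0.361
gripper_force: 60.4
```

>>> drive_tool(
  deltas=[
    [[0,0,0,-0.12],[0,0,0,-0.24],[0,0,0,-0.36],[0,0,0,-0.48],[0,0,0,-0.6]],
  ],
)

```text
t: 18.38
tcp_pos: [0.4833, 0.1203, 0.3001]
tool_rot: [0.073, 0.987, 0.014, 0.144]
force: [-0.2, -0.3, -3.8]
finger_gap: 0.367
gripper_force: 60.4
```

```bash
cat > rd.py <<'E'
from h import *
g=np.load('grip.npz'); Mg=R.from_quat(g['r']).as_matrix()
Ro=Mg.T@R.from_rotvec([0,0,np.radians(.2)]).as_matrix(); po=Mg.T@(np.array([.460,.1212,0])-g['p'])  # reader in tool
L=np.array([.635,.1472,.1046]); n=np.array([-.5736,0,.8192])
s=manip.sense(); M=R.from_quat(s['tool_rot']).as_matrix(); p=s['tcp_pos']
Rr=M@Ro; o=p+M@po; w=o+Rr@[.062,0,0]
print('t',s['t'],'tcp',p.round(4),'q',s['q'].round(2),'toolz',M[:,2].round(3),'reader z',Rr[:,2].round(3),'x',Rr[:,0].round(3),'off',np.degrees(np.arccos(Rr[:,2]@n)).round(2),'win',w.round(4),'gap',s['finger_gap'],s['force'].round(1))
for D in(.1,.2): print(D,'delta tool mm',(M.T@(L+D*Rr[:,2]-w)*1000).round(1))
E
python3 rd.py
```

```text
t 18.3833 tcp [0.4833 0.1203 0.3001] q [ 0.02  0.16  1.85  0.    0.84 -1.4 ] toolz [ 0.286  0.007 -0.958] reader z [-0.55   0.032  0.835] x [-0.823  0.149 -0.548] off 2.38 win [0.4618 0.1258 0.2648] gap 0.36729919136769984 [-0.2 -0.3 -3.8]
0.1 delta tool mm [-86.7  37.2 107.5]
0.2 delta tool mm [-57.7  36.7  11.8]
```

>>> drive_tool(
  deltas=[
    [[-15,9,3,-0.04],[-30,19,6,-0.08],[-45,28,9,-0.12],[-57,36,11,-0.12],[-57,36,11,-0.12]],
  ],
)

```text
t: 18.8
tcp_pos: [0.5491, 0.1478, 0.3086]
tool_rot: [0.017, 0.989, 0.006, 0.147]
force: [1.5, 0.4, -2.7]
finger_gap: 0.368
gripper_force: 60.3
```

```bash
python3 rd.py
python3 - <<'E'
from h import *
for n in('top','side'): cv2.imwrite(f'pics/{n}3.png',vision.snapshot(n)[...,::-1])
a=cv2.imread('pics/top3.png')[80:200,150:280];b=cv2.imread('pics/side3.png')[130:330,120:337]
cv2.imwrite('pics/c3.png',cv2.resize(b,(800,600)))
E
```

```text
t 18.8 tcp [0.5491 0.1478 0.3086] q [ 0.07  0.26  1.69 -0.02  0.9  -1.45] toolz [ 0.291  0.007 -0.957] reader z [-0.556 -0.002  0.831] x [-0.831  0.04  -0.556] off 1.07 win [0.5275 0.1498 0.273 ] gap 0.368134527112595 [ 1.5  0.4 -2.7]
0.1 delta tool mm [-25.   -2.6  96.7]
0.2 delta tool mm [ 4.1 -3.   1. ]
```

View pics/c3.png

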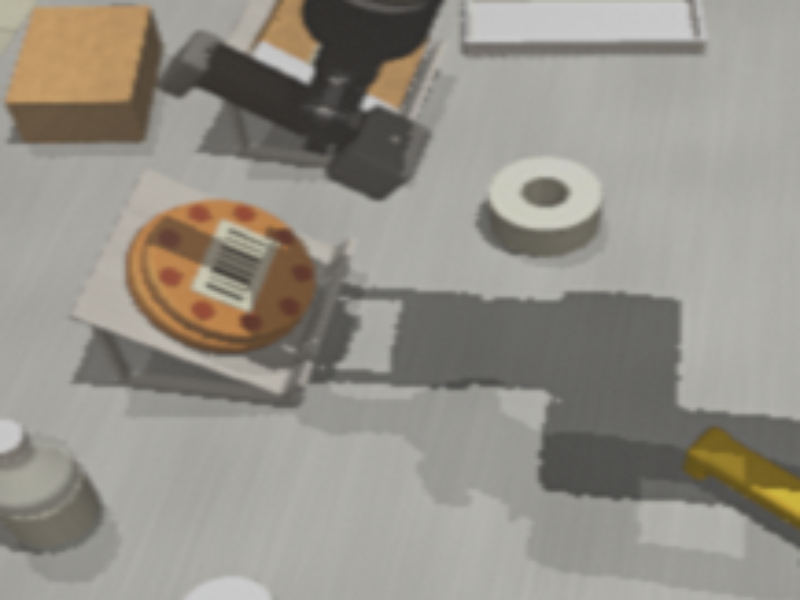

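The side crop shows the held reader parallel to the round pack's slope, head at (385,155) and foot at (195,60), clear of both stands. I'm checking its projected position before closing in.

```bash
cat >> rd.py <<'E'
if __name__=='__main__':
    c=cam('side'); q=proj(c,[o+Rr@np.array(v) for v in([85,-28,46],[85,28,46],[39,28,46],[39,-28,46],[-85,0,46],[85,28,0])for v in[np.array(v)/1000]])
    print(((q-[120,130])*[800/217,3]).round())
E
python3 rd.py|tail -7
```

```text
0.2 delta tool mm [-0.4 -2.1  0.8]
[[415. 182.]
 [436. 130.]
 [376. 101.]
 [353. 153.]
 [191.  43.]
 [401. 157.]]
```

>>> drive_tool(
  deltas=[
    [[-5,-1,20,0],[-11,-2,45,0],[-18,-3,70,0],[-23,-3,88,0],[-25,-3,96,0]],
  ],
)

```text
t: 19.32
tcp_pos: [0.597, 0.1432, 0.2209]
tool_rot: [0.017, 0.99, 0.006, 0.143]
force: [-0.6, 0.2, -2.5]
finger_gap: 0.362
gripper_force: 60.4
```

```bash
python3 rd.py|head -3
python3 - <<'E'
from h import *
im=vision.snapshot('side');cv2.imwrite('pics/side4.png',im[...,::-1]); cv2.imwrite('pics/c4.png',cv2.resize(im[130:330,120:337,::-1],(800,600)))
E
python3 rd.py|tail -6
```

```text
t 19.3167 tcp [0.597  0.1432 0.2209] q [ 0.06  0.43  1.69 -0.02  0.73 -1.47] toolz [ 0.284  0.006 -0.959] reader z [-0.55  -0.     0.835] x [-0.834  0.04  -0.55 ] off 1.52 win [0.5751 0.1452 0.1856] gap 0.3621072705182269 [-0.6  0.2 -2.5]
0.1 delta tool mm [-5.4  2.2 -1. ]
0.2 delta tool mm [ 23.7   1.7 -96.7]
[[349. 236.]
 [371. 186.]
 [314. 159.]
 [291. 210.]
 [140. 110.]
 [341. 209.]]
```

View pics/c4.png

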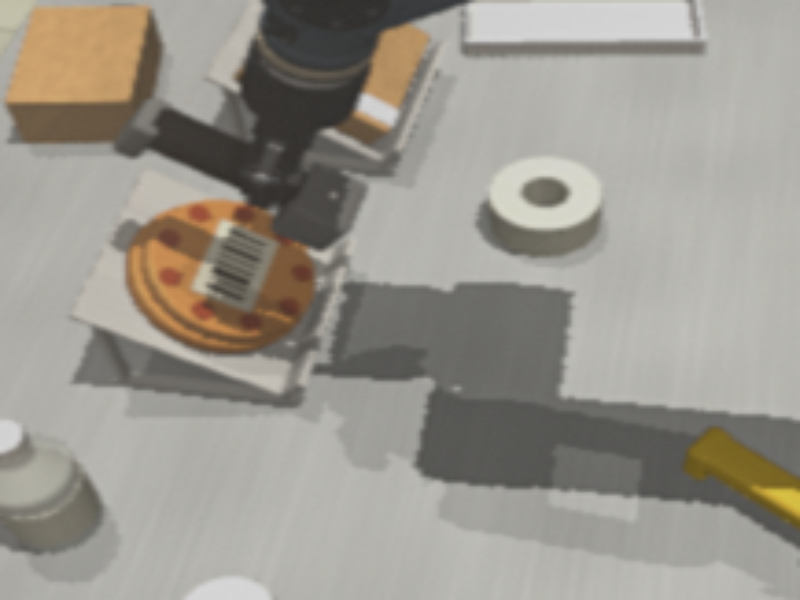

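The reader's outline matches the prediction (head about (325,205), foot about (135,125)). After a small trim I'll hold still.

>>> drive_tool(
  deltas=[
    [[-2,1,0,0],[-2,1,0,0],[-2,1,0,0],[-2,1,0,0],[-2,1,0,0]],
  ],
)

```text
t: 19.78
tcp_pos: [0.6009, 0.145, 0.226]
tool_rot: [0.017, 0.989, 0.006, 0.147]
force: [0.6, -0.1, -2.5]
finger_gap: 0.365
gripper_force: 60.4
```

```bash
python3 rd.py|head -2; python3 -c "
from h import *
vision.snapshot('wrist')"; python3 rd.py|head -2;python3 -c "
from h import *
vision.snapshot('wrist')"; python3 rd.py|head -2
```

```text
t 19.7833 tcp [0.6009 0.145  0.226 ] q [ 0.06  0.43  1.68 -0.02  0.74 -1.46] toolz [ 0.291  0.007 -0.957] reader z [-0.557 -0.001  0.831] x [-0.83   0.04  -0.556] off 1.02 win [0.5792 0.147  0.1904] gap 0.3646444743590201 [ 0.6 -0.1 -2.5]
0.1 delta tool mm [0.7 0.1 2.6]
t 19.8333 tcp [0.6009 0.145  0.2258] q [ 0.06  0.43  1.68 -0.02  0.74 -1.46] toolz [ 0.291  0.007 -0.957] reader z [-0.556 -0.001  0.831] x [-0.83   0.04  -0.556] off 1.04 win [0.5792 0.147  0.1902] gap 0.3653441488933644 [-0.1  0.9 -2.5]
0.1 delta tool mm [0.6 0.1 2.5]
t 19.8833 tcp [0.6009 0.145  0.2256] q [ 0.06  0.43  1.68 -0.02  0.74 -1.46] toolz [ 0.291  0.007 -0.957] reader z [-0.556 -0.001  0.831] x [-0.83   0.04  -0.556] off 1.06 win [0.5792 0.147  0.19  ] gap 0.3667747370587853 [-0.  -0.4 -3.1]
0.1 delta tool mm [0.5 0.1 2.3]
```

Within about 2.5 mm and 1°, so I'm holding for over 2 s.

>>> drive_tool(
  deltas=[
    [[0,0,1,0],[0,0,1,0],[0,0,1,0],[0,0,1,0],[0,0,1,0]],
  ],
)

```text
t: 20.3
tcp_pos: [0.6012, 0.1449, 0.2238]
tool_rot: [0.017, 0.989, 0.006, 0.146]
force: [-0.9, -0.4, -3.8]
finger_gap: 0.365
gripper_force: 60.4
```

>>> drive_tool(
  deltas=[
    [[0,0,0,0],[0,0,0,0],[0,0,0,0],[0,0,0,0],[0,0,0,0]],
  ],
)

```text
t: 20.72
tcp_pos: [0.6012, 0.1449, 0.2239]
tool_rot: [0.017, 0.989, 0.006, 0.146]
force: [-0.3, 0.4, -2.4]
finger_gap: 0.362
gripper_force: 60.4
```

>>> drive_tool(
  deltas=[
    [[0,0,0,0],[0,0,0,0],[0,0,0,0],[0,0,0,0],[0,0,0,0]],
  ],
)

```text
t: 21.13
tcp_pos: [0.6012, 0.1449, 0.2239]
tool_rot: [0.017, 0.989, 0.006, 0.146]
force: [0.1, -0.1, -2.1]
finger_gap: 0.363
gripper_force: 60.4
```

>>> drive_tool(
  deltas=[
    [[0,0,0,0],[0,0,0,0],[0,0,0,0],[0,0,0,0],[0,0,0,0]],
  ],
)

```text
t: 21.55
tcp_pos: [0.6012, 0.1449, 0.2239]
tool_rot: [0.017, 0.989, 0.006, 0.146]
force: [-0.1, -0.2, -2.3]
finger_gap: 0.365
gripper_force: 60.4
```

>>> drive_tool(
  deltas=[
    [[0,0,0,0],[0,0,0,0],[0,0,0,0],[0,0,0,0],[0,0,0,0]],
  ],
)

```text
t: 21.97
tcp_pos: [0.6012, 0.1449, 0.2238]
tool_rot: [0.017, 0.989, 0.006, 0.146]
force: [-0.3, 0.8, -2.5]
finger_gap: 0.362
gripper_force: 60.4
```

>>> drive_tool(
  deltas=[
    [[0,0,0,0],[0,0,0,0],[0,0,0,0],[0,0,0,0],[0,0,0,0]],
  ],
)

```text
t: 22.38
tcp_pos: [0.6012, 0.1449, 0.2239]
tool_rot: [0.017, 0.989, 0.006, 0.146]
force: [0.0, 0.9, -3.3]
finger_gap: 0.367
gripper_force: 60.4
```

>>> drive_tool(
  deltas=[
    [[0,0,0,0],[0,0,0,0],[0,0,0,0],[0,0,0,0]],
  ],
)

```text
t: 22.72
tcp_pos: [0.6012, 0.1449, 0.2238]
tool_rot: [0.017, 0.989, 0.006, 0.146]
force: [1.0, 0.1, -2.4]
finger_gap: 0.364
gripper_force: 60.4
```

```bash
python3 rd.py|head -2
python3 - <<'E'
from kin import *
# tray from side2 & top2 unobstructed
for n in('top2','side2'):
    im=cv2.imread(f'pics/{n}.png'); 
a=cv2.imread('pics/top2.png')[120:260,310:440];b=cv2.imread('pics/side2.png')[90:170,230:330]
cv2.imwrite('pics/tray.png',np.hstack([cv2.resize(a,(400,431)),cv2.resize(b,(400,320)).copy() if 0 else cv2.copyMakeBorder(cv2.resize(b,(400,320)),0,111,0,0,0)]))
E
```

```text
t 22.7167 tcp [0.6012 0.1449 0.2238] q [ 0.06  0.43  1.68 -0.02  0.73 -1.46] toolz [ 0.29   0.007 -0.957] reader z [-0.555 -0.001  0.832] x [-0.831  0.04  -0.555] off 1.13 win [0.5795 0.1469 0.1883] gap 0.36417646850905117 [ 1.   0.1 -2.4]
0.1 delta tool mm [0.2 0.2 0.5]
```

View pics/tray.png

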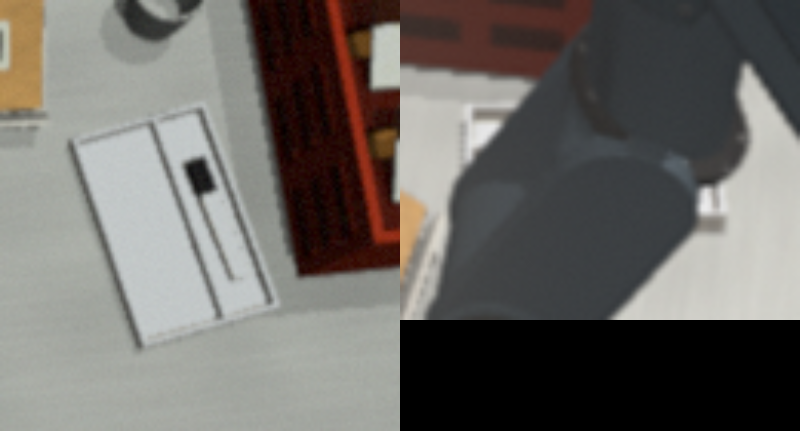

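Reading hold is done (2.4 s still). The tray shows in the top crop with corners (70,140), (203,104), (279,303) and (139,348), the wide bay on the left and the marker on the right.

```bash
cat > lay.py <<'E'
from kin import *
import sys
t=cam('top'); T=lambda u,v:(310+u/3.077,120+v/3.077)
C=np.array([onz(t,T(*p),.022) for p in((70,140),(203,104),(279,303),(139,348))])  # +x+y,+x-y,-x-y,-x+y
x=(C[0]+C[1]-C[2]-C[3]); yaw=np.arctan2(x[1],x[0]); c=C.mean(0)
ex=np.array([np.cos(yaw),np.sin(yaw),0]); ey=np.array([-ex[1],ex[0],0]); bay=np.array([c[0],c[1],.005])+.0275*ey
g=np.load('grip.npz'); Mg=R.from_quat(g['r']).as_matrix()
Ro=Mg.T; po=Mg.T@(np.array([.460,.1212,0])-g['p'])
def pose(delta,h,sh=0):
    Mt=Mg@R.from_rotvec([0,0,-np.radians(delta)]).as_matrix(); Rr=Mt@Ro
    o=bay+sh*ey+np.array([0,0,h]); return o-Mt@po,Mt,Rr
if __name__=='__main__':
    print('corners',C.round(4).tolist(),'yaw',np.degrees(yaw),'c',c.round(4),'bay',bay.round(4),'sides',np.linalg.norm(C[0]-C[3]),np.linalg.norm(C[0]-C[1]))
    for d in(0,5,7,10):
        p,Mt,Rr=pose(d,.0)
        for q0 in([-.9,.74,1.99,.8,.34,-.2],[-.7,.7,2,.2,.4,.8]):
            q=ik(np.array(q0),p,R.from_matrix(Mt),1.); 
            print(d,p.round(4),q.round(2),'err',np.linalg.norm(tool(q)[0]-p).round(4),'rz',Rr[:,2].round(3),'ryaw',np.degrees(np.arctan2(Rr[1,0],Rr[0,0])).round(1))
E
python3 lay.py
```

```text
corners [[0.5341, -0.2488, 0.022], [0.5593, -0.3954, 0.022], [0.3401, -0.4381, 0.022], [0.3087, -0.2876, 0.022]] yaw 10.38216000077071 c [ 0.4356 -0.3425  0.022 ] bay [ 0.4306 -0.3154  0.005 ] sides 0.2286842204527347 0.1487307971170841
0 [ 0.4548 -0.3149  0.0225] [-0.94  0.74  1.93  0.69  0.38 -0.01] err 0.0 rz [-0.  0.  1.] ryaw 0.0
0 [ 0.4548 -0.3149  0.0225] [-0.94  0.74  1.93  0.69  0.38 -0.01] err 0.0 rz [-0.  0.  1.] ryaw 0.0
5 [ 0.4546 -0.3124  0.0225] [-0.94  0.74  1.93  0.7   0.38 -0.1 ] err 0.0 rz [-0.002  0.025  1.   ] ryaw 4.8
5 [ 0.4546 -0.3124  0.0225] [-0.94  0.74  1.93  0.7   0.38 -0.1 ] err 0.0 rz [-0.002  0.025  1.   ] ryaw 4.8
7 [ 0.4545 -0.3115  0.0224] [-0.94  0.74  1.93  0.7   0.38 -0.14] err 0.0 rz [-0.003  0.035  0.999] ryaw 6.7
7 [ 0.4545 -0.3115  0.0224] [-0.94  0.74  1.93  0.7   0.38 -0.14] err 0.0 rz [-0.003  0.035  0.999] ryaw 6.7
10 [ 0.4543 -0.31    0.0224] [-0.93  0.74  1.94  0.71  0.37 -0.2 ] err 0.0 rz [-0.005  0.05   0.999] ryaw 9.6
10 [ 0.4543 -0.31    0.0224] [-0.93  0.74  1.94  0.71  0.37 -0.2 ] err 0.0 rz [-0.005  0.05   0.999] ryaw 9.6
```

>>> drive_tool(
  deltas=[
    [[5,0,-15,0],[10,0,-45,0],[15,0,-85,0],[15,0,-125,0],[15,0,-165,0]],
  ],
)

```text
t: 23.13
tcp_pos: [0.5376, 0.1442, 0.3784]
tool_rot: [0.017, 0.989, 0.006, 0.146]
force: [0.3, 0.2, -2.0]
finger_gap: 0.366
gripper_force: 60.3
```

```bash
python3 go.py .4545 -.312 .28 6
```

```text
t 23.13 tcp [0.5376 0.1442 0.3784] q [ 0.07  0.17  1.6  -0.01  1.07 -1.46] z [ 0.288  0.007 -0.958] yaw 177.9 f [ 0.3  0.2 -2. ] gap 0.366
delta mm [  91.6 -460.3   67.2] norm 474.0 turn 2.999680029826416
```

Run:
```python
from h import *
s=manip.sense(); M=R.from_quat(s['tool_rot']).as_matrix(); d=(np.array([.4545,-.312,.28])-s['tcp_pos'])*1000
for k in range(5): print(((M@R.from_rotvec([0,0,.6*k]).as_matrix()).T@d/5).round(1))
```

```text
[ 18.3 -92.1  13.4]
[-36.9 -86.3  13.4]
[-79.2 -50.4  13.4]
[-93.8   3.1  13.4]
[-75.7  55.5  13.4]
```

>>> drive_tool(
  deltas=[
    [[4,-18,3,0.12],[7,-37,5,0.24],[11,-55,8,0.36],[15,-74,11,0.48],[18,-92,13,0.6]],
  ],
)

```text
t: 23.55
tcp_pos: [0.5218, 0.0524, 0.358]
tool_rot: [0.311, 0.939, 0.049, 0.138]
force: [-0.1, -0.6, -2.7]
finger_gap: 0.366
gripper_force: 60.4
```

>>> drive_tool(
  deltas=[
    [[-7,-17,3,0.12],[-15,-35,5,0.24],[-22,-52,8,0.36],[-30,-69,11,0.48],[-37,-86,13,0.6]],
  ],
)

```text
t: 23.97
tcp_pos: [0.5058, -0.0389, 0.3389]
tool_rot: [0.575, 0.805, 0.088, 0.117]
force: [-0.6, -0.0, -1.8]
finger_gap: 0.364
gripper_force: 60.4
```

>>> drive_tool(
  deltas=[
    [[-16,-10,3,0.12],[-32,-20,5,0.24],[-47,-30,8,0.36],[-63,-40,11,0.48],[-79,-50,13,0.6]],
  ],
)

```text
t: 24.38
tcp_pos: [0.4894, -0.1298, 0.3196]
tool_rot: [0.787, 0.599, 0.119, 0.086]
force: [0.0, -0.2, -3.4]
finger_gap: 0.358
gripper_force: 60.4
```

```bash
python3 go.py .4545 -.312 .28 6;python3 - <<'E'
from h import *
s=manip.sense(); M=R.from_quat(s['tool_rot']).as_matrix(); d=(np.array([.4545,-.312,.28])-s['tcp_pos'])*1000
for k in range(2): print(((M@R.from_rotvec([0,0,.6*k]).as_matrix()).T@d/2).round(1))
E
```

```text
t 24.38 tcp [ 0.4894 -0.1298  0.3196] q [-0.58  0.15  1.8   0.2   0.95 -0.41] z [ 0.29   0.007 -0.957] yaw 75.2 f [ 0.  -0.2 -3.4] gap 0.358
delta mm [-187.7    5.5   26.6] norm 190.0 turn 1.2083043217510605
[-93.9   2.8  13.3]
[-75.9  55.3  13.3]
```

>>> drive_tool(
  deltas=[
    [[-19,1,3,0.12],[-38,1,5,0.24],[-56,2,8,0.36],[-75,2,11,0.48],[-94,3,13,0.6]],
  ],
)

```text
t: 24.8
tcp_pos: [0.4725, -0.2212, 0.3003]
tool_rot: [0.929, 0.34, 0.139, 0.047]
force: [0.6, -0.2, -2.9]
finger_gap: 0.367
gripper_force: 60.4
```

>>> drive_tool(
  deltas=[
    [[-15,11,3,0.12],[-30,22,5,0.24],[-46,33,8,0.36],[-61,44,11,0.48],[-76,55,13,0.6]],
  ],
)

```text
t: 25.22
tcp_pos: [0.4554, -0.3125, 0.2808]
tool_rot: [0.988, 0.05, 0.146, 0.004]
force: [0.1, -0.2, -2.1]
finger_gap: 0.362
gripper_force: 60.4
```

>>> drive_tool(
  deltas=[
    [[0,0,0,0.01],[0,0,0,0.01]],
  ],
)

```text
t: 25.38
tcp_pos: [0.4555, -0.3123, 0.2808]
tool_rot: [0.988, 0.048, 0.146, 0.004]
force: [1.0, 1.4, -3.1]
finger_gap: 0.365
gripper_force: 60.3
```

```bash
cat > ld.py <<'E'
from lay import *
s=manip.sense(); M=R.from_quat(s['tool_rot']).as_matrix(); Rr=M@Ro; o=s['tcp_pos']+M@po
e=o-bay
print('t',s['t'],'q',s['q'].round(2),'reader z',Rr[:,2].round(3),'yaw',np.degrees(np.arctan2(Rr[1,0],Rr[0,0])).round(1),'in bay frame mm',(np.array([e@ex,e@ey,e[2]])*1000).round(1),'f',s['force'].round(1))
for h in(.08,.02,.0): print(h,'delta tool mm',(M.T@(bay+[0,0,h]-o)*1000).round(1))
E
python3 ld.py
```

```text
t 25.3833 q [-0.94  0.29  1.73  0.29  0.97  0.39] reader z [-0.001  0.026  1.   ] yaw 4.9 in bay frame mm [ 8.000e-01 -1.000e-01  2.584e+02] f [ 1.   1.4 -3.1]
0.08 delta tool mm [-52.3  -3.9 170.5]
0.02 delta tool mm [-69.6  -5.2 227.9]
0.0 delta tool mm [-75.4  -5.6 247.1]
```

>>> drive_tool(
  deltas=[
    [[-11,-1,37,0],[-22,-2,74,0],[-33,-3,111,0],[-44,-3,145,0],[-52,-4,170,0]],
  ],
)

```text
t: 25.8
tcp_pos: [0.4547, -0.3097, 0.1011]
tool_rot: [0.988, 0.049, 0.146, 0.003]
force: [0.7, 0.2, -2.0]
finger_gap: 0.366
gripper_force: 60.4
```

>>> drive_tool(
  deltas=[
    [[-7,-1,22,0],[-13,-1,42,0],[-17,-1,55,0],[-17,-1,57,0],[-17,-1,57,0]],
  ],
)

```text
t: 26.22
tcp_pos: [0.4557, -0.3107, 0.0434]
tool_rot: [0.988, 0.049, 0.146, 0.003]
force: [-0.3, -0.2, -3.1]
finger_gap: 0.364
gripper_force: 60.3
```

```bash
python3 ld.py;python3 - <<'E'
from h import *
im=vision.snapshot('side');cv2.imwrite('pics/c5.png',cv2.resize(im[80:200,220:380,::-1],(800,600)))
E
```

```text
t 26.2167 q [-0.93  0.7   1.93  0.63  0.42 -0.03] reader z [-0.001  0.025  1.   ] yaw 5.0 in bay frame mm [ 1.3  1.4 20.9] f [-0.3 -0.2 -3.1]
0.08 delta tool mm [ 15.9   2.7 -56.9]
0.02 delta tool mm [-1.4  1.5  0.6]
0.0 delta tool mm [-7.2  1.1 19.7]
```

View pics/c5.png

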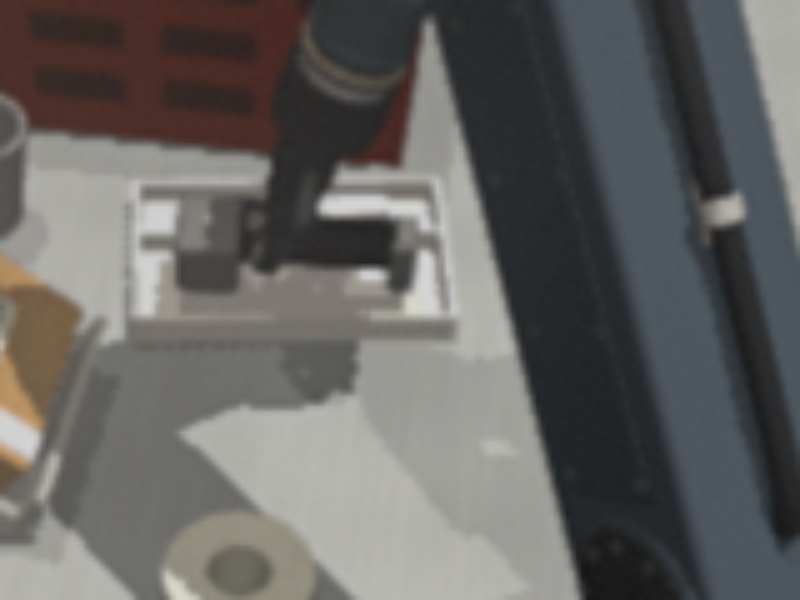

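The crop shows the reader just above the wide bay, head at (210,240) and foot at (405,255). I'm checking its outline against the prediction, then lowering.

```bash
cat >> ld.py <<'E'
c=cam('side'); print(((proj(c,[o+Rr@(np.array(v)/1000.) for v in([85,28,46],[85,28,0],[39,28,46],[39,28,0],[85,-28,46],[-85,18,0])])-[220,80])*5).round().tolist())
E
python3 ld.py | tail -1
```

```text
[[171.0, 246.0], [172.0, 294.0], [237.0, 250.0], [236.0, 297.0], [178.0, 191.0], [412.0, 297.0]]
```

>>> drive_tool(
  deltas=[
    [[-2,-1,5,0],[-4,-2,9,0],[-5,-2,12,0],[-5,-2,14,0],[-6,-2,16,0]],
  ],
)

```text
t: 26.68
tcp_pos: [0.4543, -0.3102, 0.0267]
tool_rot: [0.988, 0.048, 0.147, 0.004]
force: [0.2, -0.8, -2.8]
finger_gap: 0.362
gripper_force: 60.4
```

```bash
python3 ld.py
```

```text
t 26.6833 q [-0.94  0.73  1.94  0.69  0.38 -0.1 ] reader z [-0.001  0.027  1.   ] yaw 4.9 in bay frame mm [0.  2.2 4.3] f [ 0.2 -0.8 -2.8]
0.08 delta tool mm [ 22.1   3.9 -72.4]
0.02 delta tool mm [  4.7   2.6 -15. ]
0.0 delta tool mm [-1.1  2.1  4.2]
[[173.0, 266.0], [174.0, 313.0], [239.0, 270.0], [238.0, 316.0], [180.0, 211.0], [412.0, 316.0]]
```

>>> drive_tool(
  deltas=[
    [[0,0,1,0],[-1,0,2,0],[-1,0,3,0],[-1,0,4,0]],
  ],
)

```text
t: 27.02
tcp_pos: [0.4541, -0.3102, 0.0229]
tool_rot: [0.988, 0.048, 0.147, 0.004]
force: [-8.6, -2.0, 15.6]
finger_gap: 0.365
gripper_force: 63.0
```

```bash
python3 ld.py|head -1
```

```text
t 27.0167 q [-0.94  0.74  1.94  0.71  0.37 -0.11] reader z [-0.001  0.026  1.   ] yaw 4.9 in bay frame mm [-0.2  2.2  0.5] f [-8.6 -2.  15.6]
```

Contact (15.6 N). Reducing the grip first, then opening gently.

>>> drive_tool(
  deltas=[
    [[0,0,0,0],[0,0,0,0],[0,0,0,0]],
  ],
  force=20,
)

```text
t: 27.27
tcp_pos: [0.4541, -0.3101, 0.023]
tool_rot: [0.988, 0.048, 0.147, 0.004]
force: [-4.1, -0.1, 5.3]
finger_gap: 0.363
gripper_force: 61.5
```

>>> drive_tool(
  deltas=[
    [[0,0,0,0],[0,0,0,0],[0,0,0,0],[0,0,0,0],[0,0,0,0]],
  ],
  jaw=46,
)

```text
t: 27.68
tcp_pos: [0.4545, -0.3101, 0.0224]
tool_rot: [0.988, 0.048, 0.146, 0.004]
force: [0.5, 0.4, 0.1]
finger_gap: 0.538
gripper_force: 0.0
```

>>> drive_tool(
  deltas=[
    [[2,0,-5,0],[5,0,-15,0],[11,0,-35,0],[20,0,-65,0],[30,0,-100,0]],
  ],
)

```text
t: 28.1
tcp_pos: [0.4529, -0.3069, 0.1267]
tool_rot: [0.988, 0.047, 0.145, 0.002]
force: [1.7, -0.7, -0.1]
finger_gap: 0.536
gripper_force: 0.0
```

>>> drive_tool(
  deltas=[
    [[10,0,-30,0],[15,30,-60,0],[15,70,-90,0],[15,110,-110,0],[15,150,-110,0]],
  ],
)

```text
t: 28.52
tcp_pos: [0.4499, -0.4487, 0.2435]
tool_rot: [0.988, 0.049, 0.148, 0.006]
force: [1.1, -0.4, -0.4]
finger_gap: 0.537
gripper_force: 0.0
```

```bash
python3 go.py .45 -.31 .2
python3 - <<'E'
from h import *
im=vision.snapshot('side')[...,::-1]; t=vision.snapshot('top')[...,::-1]
cv2.imwrite('pics/c6.png',np.hstack([cv2.resize(im[80:220,200:360],(400,350)),cv2.resize(t[110:250,280:440],(400,350))]))
E
```

```text
t 28.52 tcp [ 0.4499 -0.4487  0.2435] q [-1.08  0.46  1.55  0.31  1.    0.24] z [ 0.292  0.002 -0.956] yaw 5.9 f [ 1.1 -0.4 -0.4] gap 0.537
delta mm [   1.  -139.2   41.8] norm 145.0 turn
```

View pics/c6.png

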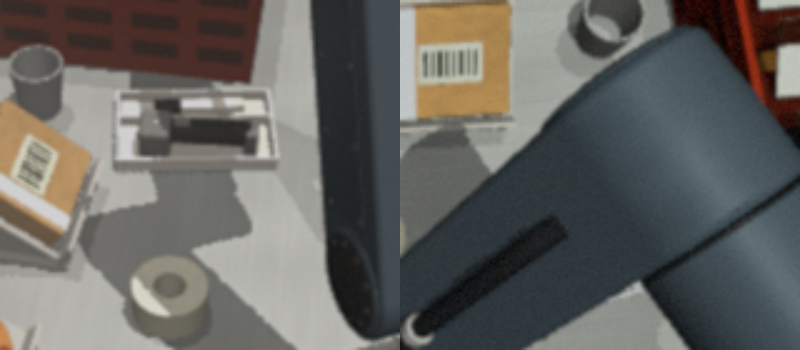

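The side view shows the reader flat in the wide bay (head (152,132), foot (250,142)), the marker untouched and the gripper clear.

```bash
python3 -c "
from station import manip
print(manip.sign_off())"
```

```text
the job is handed in; nothing more can be done
None
```

I held the reader square to the round pack's label (within about 1° and 2 mm by my estimate) at 10 cm for 2.4 s, then laid it flat, window down, in the tray's wide bay. The job was handed in at about 28.5 s; the judge's verdict was not shown.

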